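# Refit the plates of a hand mill on its splined shaft

### The job

Put the two washed plates back on the upright splined shaft of the hand mill, so that the tabs alternate: first the one with the toothed rim, its tab pointing opposite to the tab of the plate that is already on the shaft, then the plain-rimmed one on top of it, with its tab back on the same side as the bottom one. Feel for the splines by turning each plate under light pressure until it drops in, never force it, lower it gently all the way, and leave each lying level and fully home with nothing holding it; leave the other things on the table where they are.

Things in the scene. Friction and masses are not known exactly. Their poses are not given: they have to be found in the camera images.
- cutter_mid (a point): Toothed plate, steel, about 0.25 kg, lying flat: disc of radius 45 mm, 5 mm thick, with a coarse saw-toothed rim (teeth reach 50 mm from the axis), and on it a 44 mm square collar to grip by (25 mm of it above the disc; total height 30 mm), its flat sides parallel and square to the tab. This point: on its axis, 15 mm above its underside. x along the tab, z up.
- cutter_tab (a point): Point on the line of the toothed plate's one flat tab, 60 mm from the axis (+x of the plate), 15 mm above the underside. The tab is 16 mm wide, 5 mm thick, in the plane of the disc, and reaches out to 72 mm from the axis.
- cutter: Toothed plate again, origin on its axis at the underside, x along the tab. Bore, in the lower 10 mm: round for a 23 mm pilot (0.9 mm free play either way), with two wide notches (13.2 mm wide, out to 18.8 mm from the axis) in line with the tab and two narrow ones (9 mm) square to it. Above that the collar is hollow, 37 mm square inside, walls 3 mm.
- separator_mid (a point): Plain plate, steel, about 0.25 kg, lying flat: disc of radius 45 mm, 5 mm thick, with a smooth rim, and on it a 44 mm square collar to grip by (25 mm of it above the disc; total height 30 mm), its flat sides parallel and square to the tab. This point: on its axis, 15 mm above its underside. x along the tab, z up.
- separator_tab (a point): Point on the line of the plain plate's one flat tab, 60 mm from the axis (+x of the plate), 15 mm above the underside. The tab is 16 mm wide, 5 mm thick, in the plane of the disc, and reaches out to 72 mm from the axis.
- separator: Plain plate again, origin on its axis at the underside, x along the tab. Bore, in the lower 10 mm: round for a 23 mm pilot (0.9 mm free play either way), with two wide notches (13.2 mm wide, out to 18.8 mm from the axis) in line with the tab and two narrow ones (9 mm) square to it. Above that the collar is hollow, 37 mm square inside, walls 3 mm.
- mill: Hand mill, fixed to the table: white square foot 150 mm, round housing, crank on its +x side (reaching 150 mm from the axis, 85 mm high), upright dark steel splined shaft in the middle with a first plain plate on it. Origin under the shaft at table height, x towards the crank, z up.
- mill_seat (a point): On the shaft axis at the top of the bottom plate's collar, 80 mm above the table: the toothed plate's underside comes to rest here, the plain plate's 30 mm above. x to the crank. The bottom plate's tab points to the crank side, but shaft and tab stand turned by an unmeasured angle, up to 0.6 rad either way about z from this x axis; the shaft is stiff (0.5 Nm), light pressure does not turn it.
- mill_ribs (a point): On the shaft axis at the rib tops, 44 mm above the seat. Two wide ribs (10 mm wide, out to 17.5 mm) in line with the bottom plate's tab, two narrow (5 mm, out to 16 mm) square to it; above, a round pilot of radius 11.5 mm, tapering from 5 mm up to a 4 mm radius at 16 mm. A plate slips over the pilot at any angle, rests on the ribs, and drops only within about 0.05 rad of them.
- bottle: Sealed green glass bottle, radius 34 mm, 240 mm high, origin at the centre of its underside. Leave alone.
- bowl: White ceramic soup bowl, rim radius 70 mm, 55 mm high, origin at the centre of its underside. Leave alone.
- scoop: White plastic measuring scoop, cup radius 26 mm, 30 mm high, handle 85 mm long to its -x; origin under the cup. Leave alone.
- grater: Small stainless box grater 50 x 44 mm, 126 mm high with its handle, origin at the centre of its underside. Leave alone.
- teaspoon: Steel teaspoon, 140 mm long, lying along its x axis. Leave alone.
- jar: Glass jar with steel lid, radius 36 mm, 90 mm high, origin at the centre of its underside. Leave alone.
Things that resemble listed ones, but are neither listed nor needed, are in the scene too. Leave any orange look-alike of the cutter alone.

How it is judged:
By the outcome, as a careful person would: the job done as asked, in the order asked, and still so for the second after the job is handed in, with the robot touching nothing.
It also fails if it takes over 72 s, if anything falls off the work surface, if the arm or the gripper's body presses on something with over 40 N, if the wrist force passes 120 N, or if a joint passes its speed limit or range.

### The arm

A 6-joint arm with a two-finger parallel gripper is mounted at the origin on the work surface. World frame = base frame: x ahead of the robot, y to its left, z up, the work surface at z = 0. Lengths are in m, angles in degrees, forces in N, time in s.
With the tool pointing down it reaches from about 0.3 to 0.75 m from the base axis. Payload 8.5 kg.
Tool frame: the origin (TCP) lies between the finger pads; the fingertips stand 22 mm ahead of it and the grasp point (between the pads) lies 3 mm ahead of it (arm.finger_overhang is the z of the fingertips in the tool frame, in m); z points along the fingers, y is the direction in which the jaws open and shut (so a half turn about z gives the same grasp; the last joint's range is limited). The gripper opens to 85 mm and grips with 20 to 120 N. Pads are 22 mm wide; open, the fingers measure 114 mm over their backs; the gripper's body (76 mm by 85 mm) begins 54 mm behind the grasp point. The pads swing forward as they close: fully open they stand 13 mm farther back than shut.
Start: joints at [-81.664, 21.807, 74.336, -0, 83.858, -12.336], TCP at [0.194, -0.515, 0.219] pointing down, gripper open.
Joint ranges: [-178.18, 178.18], [-50.72, 133.34], [12.68, 142.11], [-81.47, 261.47], [9.98, 163.14], [-165.26, 165.26]. Speed limits (degrees/s): [136.94, 136.94, 180, 180, 180, 180].

### API

Orientations are given as a 3x3 rotation matrix whose columns are the frame's x, y, z axes.
In Python, from plant import arm gives the robot as it stands. The module is installed in compiled form; this text tells all that it offers.
- The arm moves only by the shell command python3 -m creep 'ROWS' [FORCE]. ROWS is JSON, a list of rows, each a list of 3 entries, a list of its own where there are three numbers: the shift along the world's x, y, z in cm, then the turn, a rotation vector about the world's x, y, z in degrees, then the closure, from -1 (fully open) to 1 (shut). A call has 1 to 8 rows; each row shifts and turns the commanded pose from where the row before left it; what a row does not reach is not made up. A row lasts 1/10 s, in which the tool goes at most 50 mm and 8.59 degrees, less where a joint would pass 70% of its speed; a pose out of reach is approached as far as the arm can. A call is refused whole if a number of a shift passes 5 or a number of a turn 8.59, either way. A call with a gripper value outside its range is refused whole. The fingers move at their own pace and stop on an object; FORCE is the grip in N (left out, the last holds). Time passes only in rows, so rows that do not move let the fingers close. It gives the time, the measured TCP pose, the force and the opening at its end, in the units of the state.
- arm.sense(): the state, without advancing time (a new reading comes with each control period).
- arm.grab_frame(name): name is "scene" or "top" or "wrist"; returns a dict with "pixels" (420x560x3 uint8, red, green, blue), "camera_matrix" (3x3 intrinsics, pixels), "k1" (the pictures are not rectified: a ray, as slopes to the right and down, at radius r is drawn at 1 + k1 r^2 times it, then the intrinsics apply), "R" (3x3) and "t" (3): a world point X has camera coordinates R X + t. Camera axes: x right, y down, z forward; pixel columns grow to the right and rows downward; lengths in m; the calibration is good to about 2 mm. A picture is of the moment at which its call begins. There is no depth.
- arm.hand_in(): hands the job in, once; it reports no verdict.
The state is a dict: "time": time; "q": joint angles; "qvel": joint speeds; "effort": joint torques, N m; "eef_pos": TCP position; "tcp_rot": TCP orientation; "wrist_force": force on the tool from outside, world axes, zero at the start; "moment": the same for the moment, N m; "finger_gap": opening from 0.0 (shut) to 1.0 (fully open).
Only numpy, scipy, OpenCV 4.12 (cv2) and the standard library are available. Lean on these libraries where they do the work, as an engineer would, in place of code of your own. Each camera call takes 0.05 s, during which the arm holds its last target.

## Working session

There is one attempt and no reset: what is moved stays moved. The work goes in short steps, Python scripts to look and compute and a shell command to move; the robot and the scene stay as the last step left them, time stands still between calls to the robot, and variables do not carry over. Pictures are saved under pics/ and viewed, and the job is handed in when it is done.

```bash
mkdir -p pics
cat > h.py <<'E'
import numpy as np, cv2
from plant import arm
def grab(n,fn=None):
    f=arm.grab_frame(n)
    f={k:(np.array(v) if k!='pixels' else v) for k,v in f.items()}
    if fn: cv2.imwrite('pics/'+fn,cv2.cvtColor(f['pixels'],cv2.COLOR_RGB2BGR))
    return f
def ray(f,u,v):
    K=f['camera_matrix'];k=float(f['k1'])
    d=np.array([(u-K[0,2])/K[0,0],(v-K[1,2])/K[1,1]]);p=d.copy()
    for _ in range(30): p=d/(1+k*(p@p))
    D=f['R'].T@np.array([p[0],p[1],1.]);return -f['R'].T@f['t'],D
def onz(f,u,v,z):
    C,D=ray(f,u,v);return C+D*(z-C[2])/D[2]
def proj(f,X):
    c=f['R']@np.array(X)+f['t'];p=c[:2]/c[2];p=p*(1+float(f['k1'])*(p@p));K=f['camera_matrix']
    return K[0,0]*p[0]+K[0,2],K[1,1]*p[1]+K[1,2]
E
python3 - <<'E'
from h import *
for n in ['scene','top','wrist']:
    f=grab(n,n+'0.png'); print(n,-f['R'].T@f['t'],f['R'][2],f['camera_matrix'][0,0],f['k1'])
s=arm.sense();print(s['time'],s['tcp_rot'],s['wrist_force'])
E
```

```text
scene [ 1.05809335 -0.4909386   0.99644917] [-0.47028248  0.40219418 -0.78554072] 389.3444621432497 -0.0597592784955695
top [ 0.34725842 -0.02309624  1.68974749] [ 0.11729378 -0.01131134 -0.99303284] 532.0131294064721 0.06299893948033779
wrist [ 0.26027194 -0.49081255  0.37205329] [-0.25889519 -0.09617326 -0.96110561] 305.48524895510155 -0.06336048386547065
0.15 [[ 9.35615905e-01  3.53019632e-01 -1.34476821e-04]
 [ 3.53019573e-01 -9.35615349e-01  1.04879061e-03]
 [ 2.44425095e-04 -1.02873812e-03 -9.99999441e-01]] [-0.13016461 -0.19322896  0.10536014]
```

View pics/scene0.png

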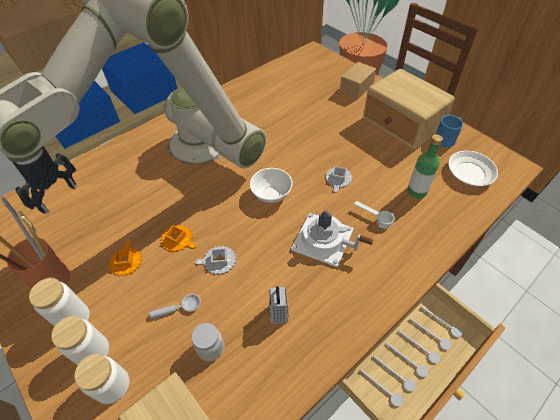

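View pics/top0.png

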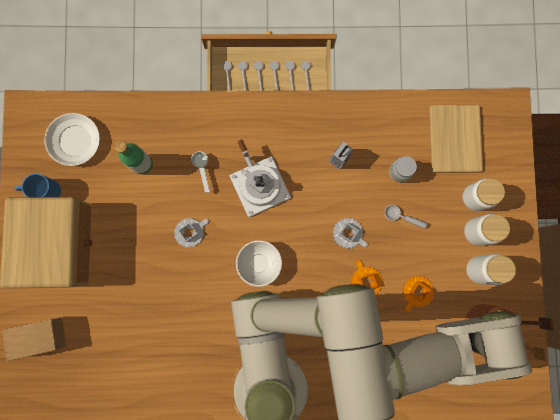

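View pics/wrist0.png

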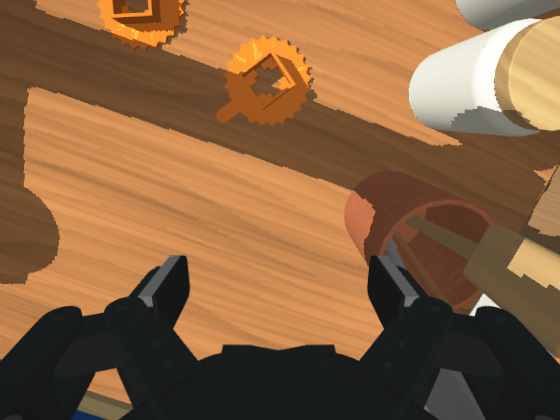

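The scene and top views show the toothed plate at about top (348,234) with its tab towards (365,245), and the plain plate at (190,232) with its tab towards (207,222). The mill is at (261,185). The two orange look-alikes are at (366,278) and (418,292). I'll zoom in next.

Run:
```python
import cv2,numpy as np
t=cv2.imread('pics/top0.png')
a=[cv2.resize(t[y-26:y+26,x-26:x+26],(390,390),interpolation=cv2.INTER_CUBIC) for x,y in [(350,234),(192,232)]]
cv2.imwrite('pics/c1.png',np.hstack(a))
m=cv2.resize(t[140:222,220:302],(590,590),interpolation=cv2.INTER_CUBIC);cv2.imwrite('pics/c2.png',m)
s=cv2.imread('pics/scene0.png')
m=cv2.resize(s[195:275,280:385],(788,600),interpolation=cv2.INTER_CUBIC);cv2.imwrite('pics/c3.png',m)
```

```text
(no output)
```

View pics/c1.png

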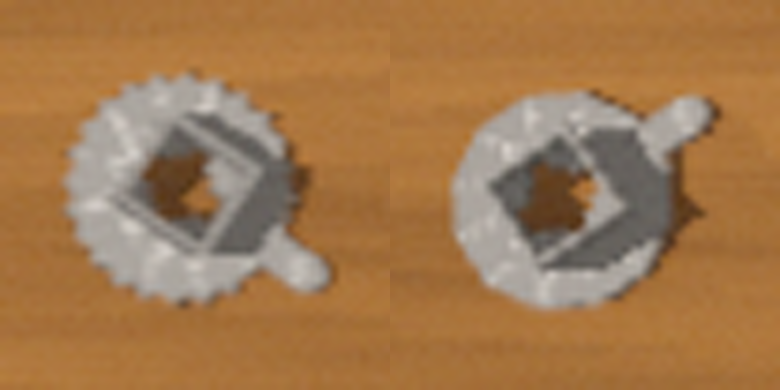

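View pics/c2.png

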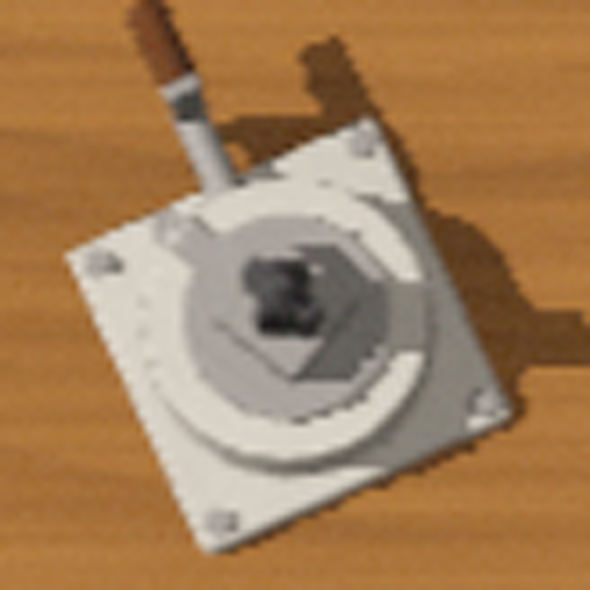

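View pics/c3.png

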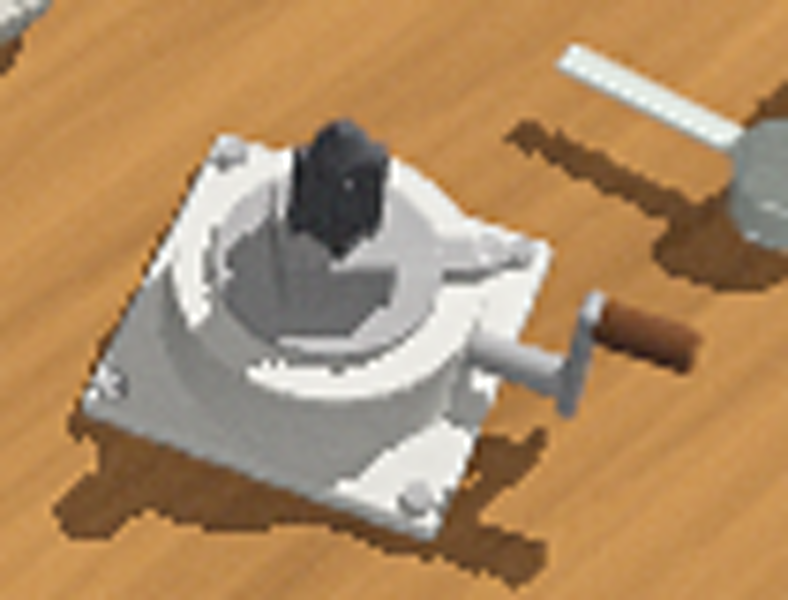

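```bash
cat > m.py <<'E'
from h import *
from scipy.optimize import least_squares
f=grab('top');im=f['pixels'];hsv=cv2.cvtColor(im,cv2.COLOR_RGB2HSV)
gray=((hsv[...,1]<50)&(hsv[...,2]>60)).astype(np.uint8)
def plate(c0,z,R,mask=gray,w=30):
    m=np.zeros_like(mask);x,y=c0;m[y-w:y+w,x-w:x+w]=mask[y-w:y+w,x-w:x+w]
    cs,_=cv2.findContours(m,cv2.RETR_EXTERNAL,cv2.CHAIN_APPROX_NONE);c=max(cs,key=cv2.contourArea)[:,0]
    P=np.array([onz(f,u,v,z)[:2] for u,v in c])
    cen=P.mean(0)
    for _ in range(20):
        r=np.hypot(*(P-cen).T);q=P[r<R+.008]
        s=least_squares(lambda p:np.hypot(*(q-p[:2]).T)-p[2],[*cen,R],loss='soft_l1',f_scale=.001);cen=s.x[:2]
    far=P[np.hypot(*(P-cen).T)>R+.012];r=np.hypot(*(far-cen).T)
    d=(far-cen).mean(0)
    # tab angle: symmetric mean of two edges
    an=np.unwrap(np.arctan2(*(far-cen).T[::-1]))
    return cen,s.x[2],np.degrees(np.arctan2(d[1],d[0])),np.degrees((an.min()+an.max())/2),r.max()
print('cutter',plate((350,234),.005,.047))
print('sep',plate((192,232),.005,.045))
o=lambda x,y:(220-.5+(x+.5)/7.195,140-.5+(y+.5)/7.195)
C=[o(70,255),o(370,120),o(510,415),o(205,552)]
for z in(0,.01,.02):
    P=np.array([onz(f,*c,z)[:2] for c in C]);print('mill',z,P.mean(0),[np.linalg.norm(P[i]-P[i-1]).round(4) for i in range(4)], np.degrees(np.arctan2(*(P[1]-P[2])[::-1])),np.degrees(np.arctan2(*(P[0]-P[3])[::-1])))
print('rod',onz(f,*o(145,5),.085),onz(f,*o(220,185),.085))
print('tab',onz(f,*o(178,232),.055)[:2], 'disc c',onz(f,*o(285,318),.055)[:2],'shafttop',onz(f,*o(282,270),.138)[:2])
E
python3 m.py
```

```text
cutter (array([ 0.47695887, -0.24993255]), np.float64(0.04517166617266284), np.float64(-124.27472850008449), np.float64(-124.24425308785607), np.float64(0.07066222367296039))
sep (array([0.48299148, 0.25348442]), np.float64(0.04360342995556256), np.float64(-56.063985569297735), np.float64(-56.271829731115524), np.float64(0.07032311095712498))
mill 0 [0.63003376 0.02822389] [np.float64(0.147), np.float64(0.1476), np.float64(0.1478), np.float64(0.1488)] 24.56239110902718 24.098166695061682
mill 0.01 [0.62836028 0.02792017] [np.float64(0.1461), np.float64(0.1468), np.float64(0.147), np.float64(0.1479)] 24.56239110902717 24.098166695061668
mill 0.02 [0.6266868  0.02761646] [np.float64(0.1452), np.float64(0.1459), np.float64(0.1461), np.float64(0.1471)] 24.562391109027164 24.098166695061654
rod [0.75910081 0.08645645 0.085     ] [0.68060947 0.05465497 0.085     ]
tab [0.66626076 0.0743511 ] disc c [0.62817983 0.0282045 ] shafttop [0.633909   0.02673629]
```

```bash
python3 -m creep '[[[3.5,3.2,0],[0,0,4.4],-1],[[3.5,3.2,0],[0,0,4.4],-1],[[3.5,3.2,0],[0,0,4.4],-1],[[3.5,3.3,0],[0,0,4.4],-1],[[3.5,3.3,0],[0,0,4.4],-1],[[3.5,3.3,0],[0,0,4.4],-1],[[3.5,3.3,0],[0,0,4.4],-1],[[3.5,3.3,0],[0,0,4.4],-1]]' 40; python3 -m creep '[[[0,0,-2],[0,0,0],-1],[[0,0,0],[0,0,0],-1],[[0,0,0],[0,0,0],-1]]'
python3 - <<'E'
from h import *
f=grab('wrist','w1.png');s=arm.sense();print(s['time'],s['eef_pos'],s['q'],s['tcp_rot'])
E
```

```text
time: 1.0
eef_pos: [0.4753, -0.2519, 0.2185]
tcp_rot: [[0.558, 0.83, -0.0], [0.83, -0.558, -0.0], [-0.0, -0.0, -1.0]]
wrist_force: [0.1, -1.6, -0.4]
finger_gap: 1.001
time: 1.3
eef_pos: [0.4738, -0.2538, 0.1986]
tcp_rot: [[0.562, 0.827, -0.001], [0.827, -0.562, 0.0], [-0.0, -0.001, -1.0]]
wrist_force: [0.6, -0.3, 0.3]
finger_gap: 0.998
1.35 [ 0.47383053 -0.25431776  0.19908683] [-4.08400748e+01  2.14339566e+01  7.82718892e+01 -8.51012599e-03
  8.02737691e+01 -6.63314825e+00] [[ 5.62162646e-01  8.27026680e-01  1.73433356e-04]
 [ 8.27026677e-01 -5.62162572e-01 -3.43421702e-04]
 [-1.86521168e-04  3.36492864e-04 -9.99999926e-01]]
```

View pics/w1.png

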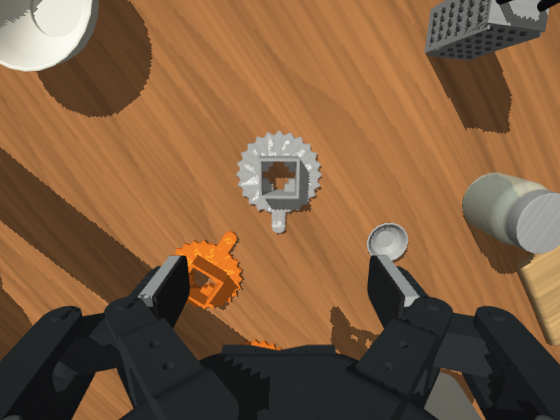

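The wrist view shows the toothed plate at (279,175) with its tab pointing down to (279,228), as expected. I'll measure it from here.

```bash
cat > wm.py <<'E'
from h import *
from scipy.optimize import least_squares
def wplate(f,c0,z,R,w=65,zc=.025,smax=50,vmin=95):
    im=f['pixels'];hsv=cv2.cvtColor(im,cv2.COLOR_RGB2HSV)
    g=((hsv[...,1]<smax)&(hsv[...,2]>vmin)).astype(np.uint8);m=np.zeros_like(g);x,y=c0
    m[max(0,y-w):y+w,max(0,x-w):x+w]=g[max(0,y-w):y+w,max(0,x-w):x+w]
    cs,_=cv2.findContours(m,cv2.RETR_EXTERNAL,cv2.CHAIN_APPROX_NONE);c=max(cs,key=cv2.contourArea)[:,0]
    P=np.array([onz(f,u,v,z)[:2] for u,v in c]);cen=P.mean(0)
    for _ in range(20):
        r=np.hypot(*(P-cen).T);q=P[r<R+.006]
        s=least_squares(lambda p:np.hypot(*(q-p[:2]).T)-p[2],[*cen,R],loss='soft_l1',f_scale=.001);cen=s.x[:2]
    far=P[np.hypot(*(P-cen).T)>R+.01];d=(far-cen).mean(0)
    return cen,s.x[2],np.degrees(np.arctan2(d[1],d[0])),np.hypot(*(far-cen).T).max()
E
python3 - <<'E'
from wm import *
f=grab('wrist');print(wplate(f,(279,180),.005,.047))
C=[(261,157),(298,157),(299,196),(260,197)]
P=np.array([onz(f,*c,.03)[:2] for c in C]);print(P.mean(0),[np.linalg.norm(P[i]-P[i-1]).round(4) for i in range(4)],np.degrees(np.arctan2(*(P[3]-P[0])[::-1])),np.degrees(np.arctan2(*(P[2]-P[1])[::-1])))
cv2.imwrite('pics/w1c.png',cv2.resize(cv2.cvtColor(f['pixels'][120:245,220:340],cv2.COLOR_RGB2BGR),(576,600),interpolation=cv2.INTER_CUBIC))
E
```

```text
(array([ 0.47836555, -0.24539359]), np.float64(0.0442405401430912), np.float64(-122.52402604328776), np.float64(0.07383734900615624))
[ 0.48075009 -0.24863547] [np.float64(0.0436), np.float64(0.039), np.float64(0.0425), np.float64(0.0426)] -126.54587328746071 -121.79606440724767
```

View pics/w1c.png

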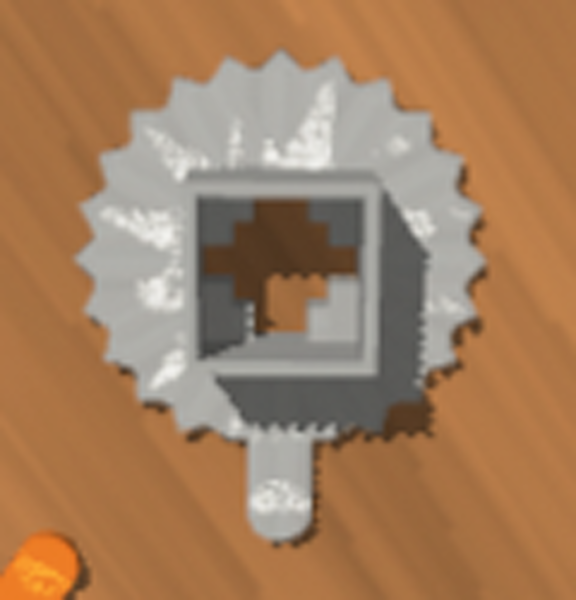

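Run:
```python
from h import *
f=grab('wrist')
o=lambda x,y:(220+x/4.8-.5,120+y/4.8-.5)
c=onz(f,*o(282.5,279),.03)[:2]
t=onz(f,*o(279,540),.005)[:2]
a=onz(f,*o(185,279),.03)[:2];b=onz(f,*o(380,279),.03)[:2]
d=onz(f,*o(279,460),.005)[:2]
print(c,t,np.linalg.norm(t-c),np.linalg.norm(a-b),np.degrees(np.arctan2(*(t-c)[::-1])),np.degrees(np.arctan2(*(b-a)[::-1]))-90,np.degrees(np.arctan2(*(t-d)[::-1])))
s=arm.sense();print(s['eef_pos'],np.degrees(np.arctan2(s['tcp_rot'][1][0],s['tcp_rot'][0][0])))
```

```text
[ 0.4794702  -0.24872679] [ 0.43832227 -0.30765384] 0.07187176029180647 0.04362262435135945 -124.92605387788575 -124.29151724254305 -124.30196641570244
[ 0.47384537 -0.2545341   0.1993118 ] 55.7723805688494
```

```bash
python3 -m creep '[[[0.5,0.5,-3],[0,0,0],-1],[[0,0,-5],[0,0,0],-1],[[0,0,-4],[0,0,0],-1],[[0,0,-1.5],[0,0,0],-1],[[0,0,0],[0,0,0],-1]]';  python3 - <<'E'
from h import *
f=grab('wrist','w2.png');s=arm.sense();print(s['time'],s['eef_pos'])
E
```

```text
time: 1.95
eef_pos: [0.4781, -0.2487, 0.062]
tcp_rot: [[0.562, 0.827, -0.003], [0.827, -0.562, 0.002], [0.0, -0.004, -1.0]]
wrist_force: [0.0, -0.3, 0.1]
finger_gap: 1.0
2.0 [ 0.4789517  -0.24920791  0.06366556]
```

View pics/w2.png

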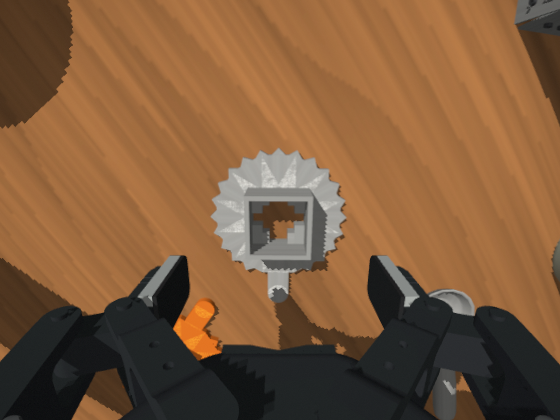

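Run:
```python
from h import *
f=grab('wrist');T=np.array(arm.sense()['tcp_rot']);p=np.array(arm.sense()['eef_pos'])
for u,v in [(205,300),(182,318),(205,330),(430,295),(475,310)]:
    x=onz(f,u,v,.005);print((T.T@(x-p))[:2].round(4))
s=arm.sense();print(s['time'],s['eef_pos'])
```

```text
[-0.0704 -0.0586]
[-0.0879 -0.0791]
[-0.0995 -0.0609]
[-0.0671  0.1232]
[-0.0827  0.1649]
2.05 [ 0.47944535 -0.24946843  0.06459779]
```

```bash
python3 -m creep '[[[0,0,-1.5],[0,0,0],-1],[[0,0,-1.2],[0,0,0],-1],[[0,0,-0.6],[0,0,0],-1],[[0,0,0],[0,0,0],0],[[0,0,0],[0,0,0],0.6],[[0,0,0],[0,0,0],1],[[0,0,0],[0,0,0],1]]' 40; python3 -m creep '[[[0,0,0],[0,0,0],1],[[0,0,0],[0,0,0],1]]'
```

```text
time: 2.75
eef_pos: [0.4794, -0.2487, 0.031]
tcp_rot: [[0.561, 0.828, 0.001], [0.828, -0.561, -0.001], [-0.0, 0.001, -1.0]]
wrist_force: [-0.4, 0.4, 0.1]
finger_gap: 0.336
time: 2.95
eef_pos: [0.4792, -0.2486, 0.0307]
tcp_rot: [[0.561, 0.828, 0.0], [0.828, -0.561, -0.0], [-0.0, 0.0, -1.0]]
wrist_force: [-0.4, 0.7, -0.1]
finger_gap: 0.003
```

The fingers closed completely with nothing between them, so I'll look.

Run:
```python
from h import *
f=grab('wrist','w3.png');f=grab('scene');cv2.imwrite('pics/s3.png',cv2.resize(cv2.cvtColor(f['pixels'][150:330,120:360],cv2.COLOR_RGB2BGR),None,fx=3,fy=3,interpolation=cv2.INTER_CUBIC))
```

```text
(no output)
```

View pics/w3.png

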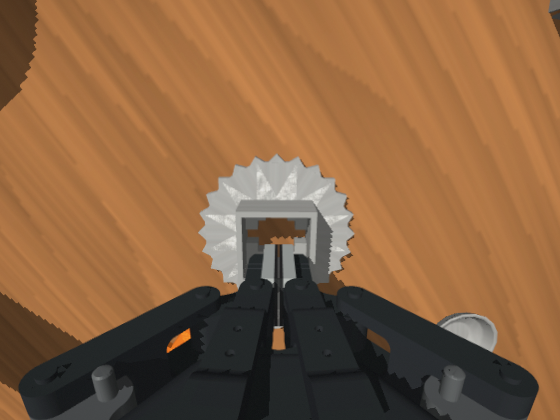

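View pics/s3.png

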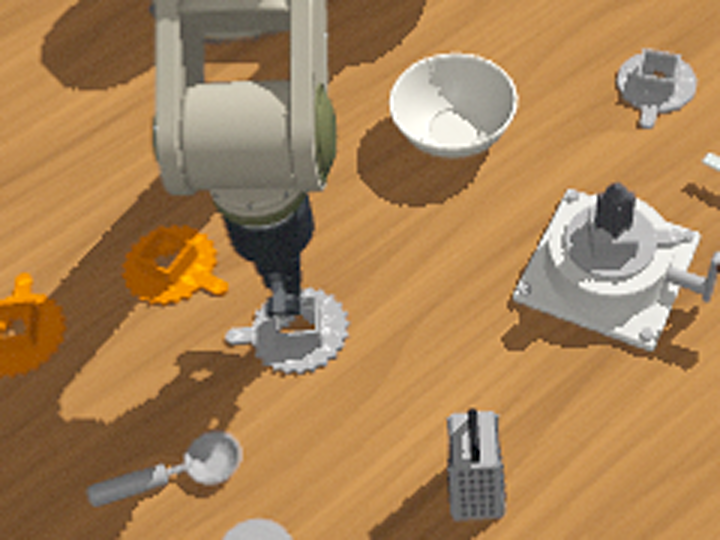

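Run:
```python
from h import *
f=grab('scene');w=grab('wrist');s=arm.sense();p=np.array(s['eef_pos']);R=np.array(s['tcp_rot']);print(p,arm.finger_overhang,s['finger_gap'],s['q'])
for d in(0,.022):
    X=p+R[:,2]*d;u,v=proj(f,X);print(X,(u-120)*3,(v-150)*3,proj(w,X))
for X in ([.4792,-.2486,.005],[.4792,-.2486,.03]):
    u,v=proj(f,X);print(X,(u-120)*3,(v-150)*3,proj(w,X))
```

```text
[ 0.47914108 -0.24856706  0.03053841] 0.022 0.0022202316014062725 [-3.99921100e+01  3.29197090e+01  9.07291351e+01 -2.91526225e-06
  5.63531596e+01 -5.86436899e+00]
[ 0.47914108 -0.24856706  0.03053841] 292.01329163345576 315.5378744752446 (np.float64(276.47434496651505), np.float64(250.03061235800135))
[ 0.47914049 -0.24856657  0.00853841] 295.2659464325207 327.3040639809769 (np.float64(276.63587618573814), np.float64(235.23705401488664))
[0.4792, -0.2486, 0.005] 295.7878830065698 329.22155147298446 (np.float64(276.7670070157928), np.float64(233.1510592427121))
[0.4792, -0.2486, 0.03] 292.1018664009489 315.8884457184986 (np.float64(276.6010307674511), np.float64(249.6147607484471))
```

Run:
```python
import cv2
t=cv2.imread('pics/w3.png');cv2.imwrite('pics/w3c.png',cv2.resize(t[140:310,180:380],None,fx=3.5,fy=3.5,interpolation=cv2.INTER_CUBIC))
```

```text
(no output)
```

View pics/w3c.png

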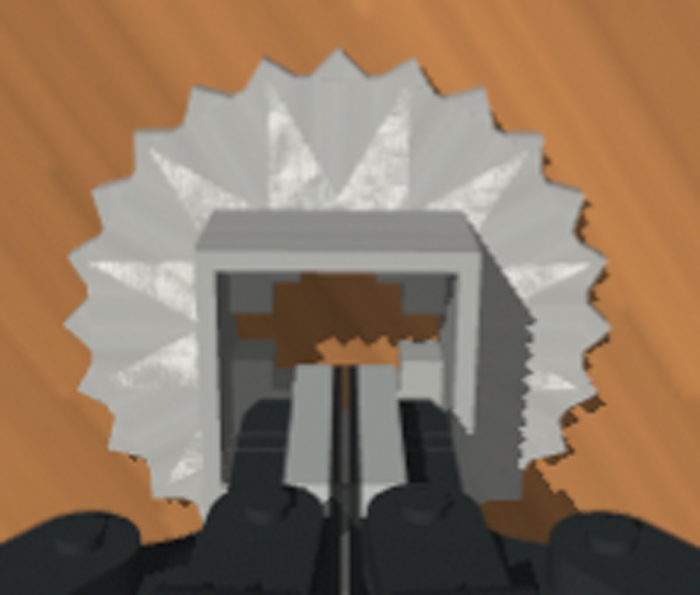

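Run:
```python
from h import *
w=grab('wrist');s=arm.sense();p=np.array(s['eef_pos']);R=np.array(s['tcp_rot'])
for x in (0,.011):
  for d in (-.03,-.02,-.01,0,.01,.022): print(x,d,[round(a,1) for a in proj(w,p+R@[x,0,d])])
print(s['wrist_force'],s['time'])
```

```text
0 -0.03 [np.float64(276.2), np.float64(277.3)]
0 -0.02 [np.float64(276.3), np.float64(267.1)]
0 -0.01 [np.float64(276.4), np.float64(258.0)]
0 0 [np.float64(276.5), np.float64(250.0)]
0 0.01 [np.float64(276.6), np.float64(242.8)]
0 0.022 [np.float64(276.7), np.float64(235.2)]
0.011 -0.03 [np.float64(276.2), np.float64(255.3)]
0.011 -0.02 [np.float64(276.3), np.float64(246.2)]
0.011 -0.01 [np.float64(276.4), np.float64(238.2)]
0.011 0 [np.float64(276.5), np.float64(231.2)]
0.011 0.01 [np.float64(276.6), np.float64(224.9)]
0.011 0.022 [np.float64(276.6), np.float64(218.3)]
[-0.37754471  0.31935037 -0.46028528] 3.2
```

Run:
```python
from h import *
f=grab('scene');cv2.imwrite('pics/s4.png',cv2.resize(cv2.cvtColor(f['pixels'][215:280,185:245],cv2.COLOR_RGB2BGR),None,fx=9,fy=9,interpolation=cv2.INTER_CUBIC))
```

```text
(no output)
```

View pics/s4.png

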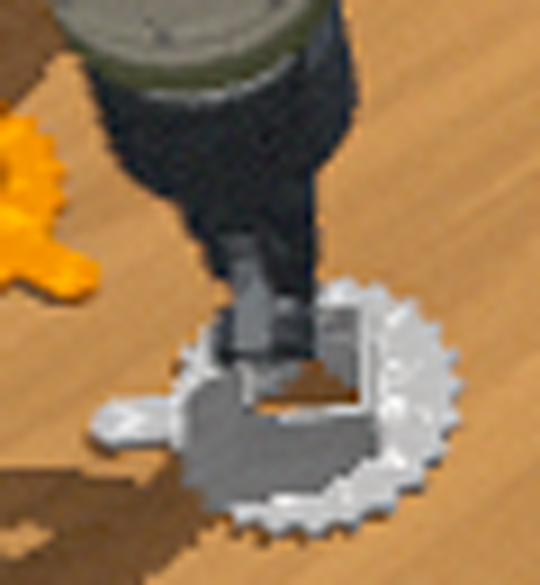

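Run:
```python
from h import *
f=grab('scene');w=grab('wrist');s=arm.sense();p=np.array(s['eef_pos']);R=np.array(s['tcp_rot'])
def tri(a,b):
    C1,D1=a;C2,D2=b;A=np.array([D1,-D2]).T;t=np.linalg.lstsq(A,C2-C1,rcond=None)[0];return C1+D1*t[0],C2+D2*t[1]
# tip of near pad edge: scene corner candidates
for sc in [(240,360),(265,360),(310,355)]:
  for wr in [(278,244),(264,244),(296,244)]:
    X=tri(ray(f,185+sc[0]/9,215+sc[1]/9),ray(w,*wr)); m=(X[0]+X[1])/2
    print(sc,wr,(R.T@(m-p)).round(4),m.round(4),np.linalg.norm(X[0]-X[1]).round(4))
```

```text
(240, 360) (278, 244) [-0.0093 -0.0027  0.0085] [ 0.4717 -0.2548  0.022 ] 0.0184
(240, 360) (264, 244) [-0.0127 -0.011   0.0203] [ 0.4629 -0.2529  0.0102] 0.0151
(240, 360) (296, 244) [-0.0055  0.0067 -0.005 ] [ 0.4816 -0.2569  0.0355] 0.0221
(265, 360) (278, 244) [-0.004  -0.0013  0.0047] [ 0.4758 -0.2512  0.0258] 0.0111
(265, 360) (264, 244) [-0.0071 -0.0093  0.0158] [ 0.4675 -0.2492  0.0147] 0.0079
(265, 360) (296, 244) [-0.0005  0.0076 -0.008 ] [ 0.4852 -0.2533  0.0385] 0.0148
(310, 355) (278, 244) [ 0.0063  0.001  -0.0049] [ 0.4835 -0.244   0.0354] 0.0012
(310, 355) (264, 244) [ 0.0037 -0.0061  0.0046] [ 0.4762 -0.2421  0.0259] 0.0043
(310, 355) (296, 244) [ 0.0092  0.0092 -0.016 ] [ 0.4919 -0.2461  0.0465] 0.0024
```

The shut fingertips triangulate to about z=0.035, clear above the collar and well above the stated overhang. I'll reopen part way, descend in small steps and watch the force.

```bash
python3 -m creep '[[[0,0,0],[0,0,0],-0.6],[[0,0,0],[0,0,0],-0.6],[[0,0,0],[0,0,0],-0.6],[[0,0,0],[0,0,0],-0.6],[[0,0,0],[0,0,0],-0.6]]' 20;  python3 - <<'E'
from h import *
f=grab('wrist','w5.png');s=arm.sense();print(s['time'],s['eef_pos'],s['finger_gap'])
f=grab('scene');cv2.imwrite('pics/s5.png',cv2.resize(cv2.cvtColor(f['pixels'][200:280,170:250],cv2.COLOR_RGB2BGR),None,fx=7,fy=7,interpolation=cv2.INTER_CUBIC))
E
```

```text
time: 3.85
eef_pos: [0.4792, -0.2486, 0.0305]
tcp_rot: [[0.561, 0.828, -0.0], [0.828, -0.561, 0.0], [-0.0, -0.0, -1.0]]
wrist_force: [-0.7, 0.4, 0.1]
finger_gap: 0.802
3.9 [ 0.47916281 -0.24856623  0.03049104] 0.7996383299646315
```

View pics/w5.png

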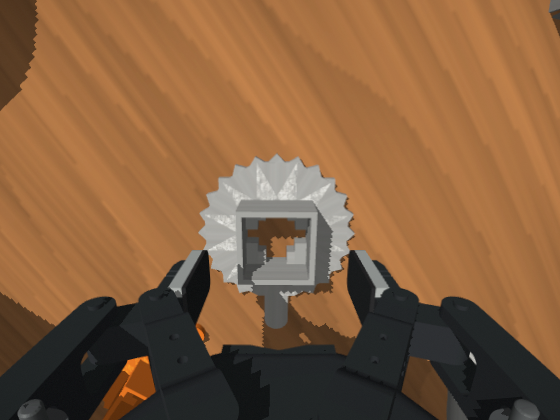

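View pics/s5.png

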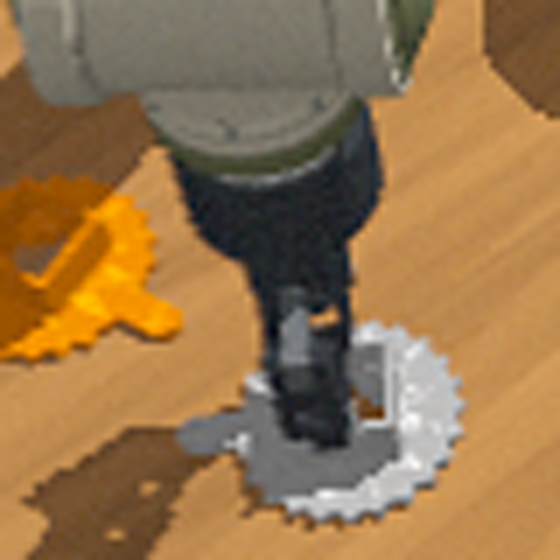

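Both fingers straddle the collar in the wrist view: pads at u=209 and 348, collar from 236 to 317. Lowering in steps.

```bash
python3 -m creep '[[[0,0,-0.4],[0,0,0],-0.6],[[0,0,-0.4],[0,0,0],-0.6],[[0,0,0],[0,0,0],-0.6]]'; python3 -m creep '[[[0,0,-0.4],[0,0,0],-0.6],[[0,0,-0.3],[0,0,0],-0.6],[[0,0,0],[0,0,0],-0.6]]';python3 - <<'E'
from h import *
f=grab('wrist','w6.png')
E
```

```text
time: 4.25
eef_pos: [0.4788, -0.2483, 0.0218]
tcp_rot: [[0.561, 0.828, -0.001], [0.828, -0.561, 0.001], [0.0, -0.001, -1.0]]
wrist_force: [0.9, -0.3, 0.2]
finger_gap: 0.801
time: 4.55
eef_pos: [0.479, -0.2484, 0.015]
tcp_rot: [[0.561, 0.828, -0.001], [0.828, -0.561, 0.001], [0.0, -0.001, -1.0]]
wrist_force: [-0.1, 0.4, -0.3]
finger_gap: 0.799
```

View pics/w6.png

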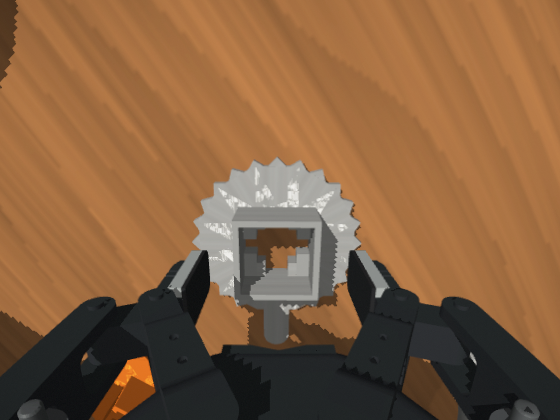

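```bash
for i in 1; do python3 -m creep '[[[0,0,-0.3],[0,0,0],-0.6],[[0,0,-0.2],[0,0,0],-0.6],[[0,0,0],[0,0,0],-0.6]]'; done
python3 - <<'E'
from h import *
f=grab('wrist','w7.png');s=arm.sense();print(s['wrist_force'],s['eef_pos'])
f=grab('scene');cv2.imwrite('pics/s7.png',cv2.resize(cv2.cvtColor(f['pixels'][200:280,170:250],cv2.COLOR_RGB2BGR),None,fx=7,fy=7,interpolation=cv2.INTER_CUBIC))
E
```

```text
time: 4.9
eef_pos: [0.479, -0.2485, 0.0102]
tcp_rot: [[0.561, 0.828, -0.0], [0.828, -0.561, 0.0], [0.0, -0.001, -1.0]]
wrist_force: [1.0, 1.1, 1.4]
finger_gap: 0.796
[-0.30244044  0.67273665  0.4774182 ] [ 0.47907865 -0.24850931  0.01037259]
```

View pics/s7.png

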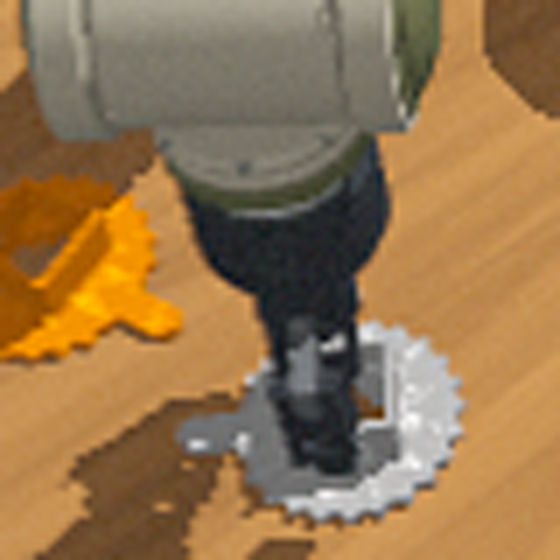

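Run:
```python
from h import *
f=grab('scene');w=grab('wrist','w8.png');s=arm.sense();p=np.array(s['eef_pos']);R=np.array(s['tcp_rot'])
for sc in [(355,465),(320,470),(350,472)]:
  for wr in [(350,252),(358,250)]:
    C1,D1=ray(f,170+sc[0]/7-.5,200+sc[1]/7-.5);C2,D2=ray(w,*wr)
    t=np.linalg.lstsq(np.array([D1,-D2]).T,C2-C1,rcond=None)[0];a,b=C1+D1*t[0],C2+D2*t[1];m=(a+b)/2
    print(sc,wr,(R.T@(m-p)).round(4),m.round(4),np.linalg.norm(a-b).round(4))
```

```text
(355, 465) (350, 252) [ 0.007   0.0359 -0.018 ] [ 0.5128 -0.2629  0.0286] 0.0
(355, 465) (358, 250) [ 0.0084  0.0385 -0.0214] [ 0.5158 -0.2632  0.032 ] 0.0022
(320, 470) (350, 252) [-0.0024  0.0359 -0.0118] [ 0.5076 -0.2707  0.0224] 0.0125
(320, 470) (358, 250) [-0.0007  0.0387 -0.0157] [ 0.5108 -0.2709  0.0263] 0.0148
(350, 472) (350, 252) [ 0.0047  0.0367 -0.0141] [ 0.5123 -0.2653  0.0247] 0.0008
(350, 472) (358, 250) [ 0.0062  0.0394 -0.0176] [ 0.5153 -0.2656  0.0283] 0.0031
```

View pics/w8.png

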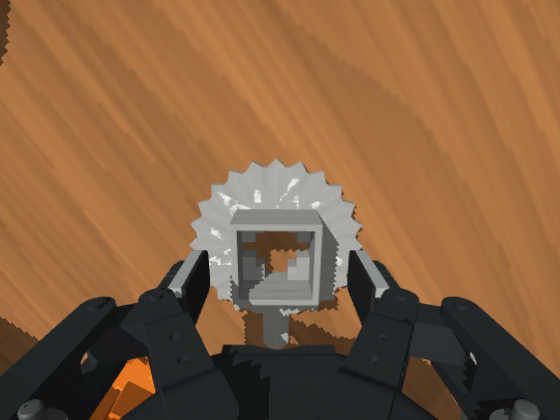

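The near fingertip triangulates to about z=0.027 while the TCP reads 0.010. The real tips sit about 27 mm farther back than stated, so I go by the images and force. Lowering another 12 mm.

```bash
python3 -m creep '[[[0,0,-0.4],[0,0,0],-0.6],[[0,0,-0.3],[0,0,0],-0.6],[[0,0,0],[0,0,0],-0.6]]' && python3 -m creep '[[[0,0,-0.3],[0,0,0],-0.6],[[0,0,-0.2],[0,0,0],-0.6],[[0,0,0],[0,0,0],-0.6]]'
```

```text
time: 5.4
eef_pos: [0.4789, -0.2484, 0.003]
tcp_rot: [[0.561, 0.828, -0.001], [0.828, -0.561, 0.001], [0.0, -0.001, -1.0]]
wrist_force: [-0.2, 0.1, 0.4]
finger_gap: 0.802
time: 5.7
eef_pos: [0.479, -0.2485, -0.0018]
tcp_rot: [[0.561, 0.828, -0.0], [0.828, -0.561, 0.0], [0.0, -0.001, -1.0]]
wrist_force: [-0.1, -0.4, -0.9]
finger_gap: 0.803
```

Now I close gently at 25 N.

```bash
python3 -m creep '[[[0,0,0],[0,0,0],-0.2],[[0,0,0],[0,0,0],0],[[0,0,0],[0,0,0],0.2],[[0,0,0],[0,0,0],0.4],[[0,0,0],[0,0,0],0.6]]' 25;python3 - <<'E'
from h import *
f=grab('wrist','w9.png');s=arm.sense();print(s['time'],s['wrist_force'],s['eef_pos'],s['finger_gap'])
E
```

```text
time: 6.2
eef_pos: [0.4792, -0.2486, -0.0013]
tcp_rot: [[0.561, 0.828, 0.0], [0.828, -0.561, -0.0], [-0.0, 0.0, -1.0]]
wrist_force: [0.2, 0.6, 3.8]
finger_gap: 0.507
6.25 [-0.04459653  1.24766033  3.02604303] [ 0.47920171 -0.24861096 -0.00128888] 0.5102741423558592
```

View pics/w9.png

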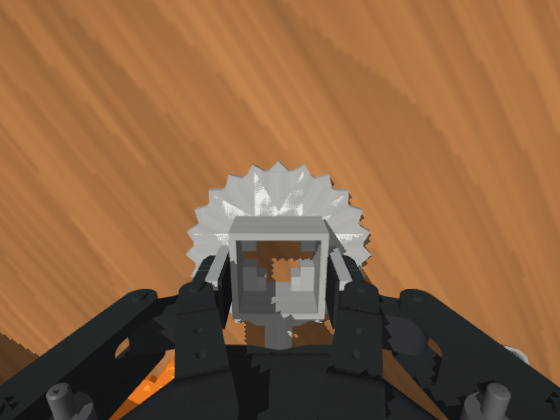

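The toothed plate is gripped: the gap of 0.51 is about 43 mm, and the collar sits square between the pads in the picture. I lift it and move towards the mill, stopping short for a view of the shaft.

```bash
python3 -m creep '[[[0,0,0],[0,0,0],1],[[0,0,1],[0,0,0],1],[[0,0,2],[0,0,0],1],[[0,0,4],[0,0,0],1],[[0,0,4],[0,0,0],1],[[0,0,4],[0,0,0],1],[[0,0,4],[0,0,0],1],[[0,0,1],[0,0,0],1]]' 40; python3 -m creep '[[[1,1.8,0],[0,0,0],1],[[2,3.5,0],[0,0,0],1],[[2,4,0],[0,0,0],1],[[2,4,0],[0,0,0],1],[[1.5,3,0],[0,0,0],1],[[0.5,1.2,0],[0,0,0],1],[[0,0,0],[0,0,0],1],[[0,0,0],[0,0,0],1]]' ;python3 - <<'E'
from h import *
f=grab('wrist','w10.png');s=arm.sense();print(s['time'],s['wrist_force'],s['eef_pos'],s['finger_gap'])
E
```

```text
time: 7.05
eef_pos: [0.4801, -0.2493, 0.2032]
tcp_rot: [[0.561, 0.828, 0.006], [0.828, -0.561, -0.005], [-0.001, 0.007, -1.0]]
wrist_force: [0.2, -0.2, -2.2]
finger_gap: 0.503
time: 7.85
eef_pos: [0.5687, -0.0743, 0.198]
tcp_rot: [[0.561, 0.828, -0.001], [0.828, -0.561, -0.0], [-0.001, -0.001, -1.0]]
wrist_force: [0.1, -1.0, -2.4]
finger_gap: 0.504
7.9 [-0.16139064 -0.32397006 -1.54564547] [ 0.56863578 -0.07467743  0.19820377] 0.5046988189694016
```

View pics/w10.png

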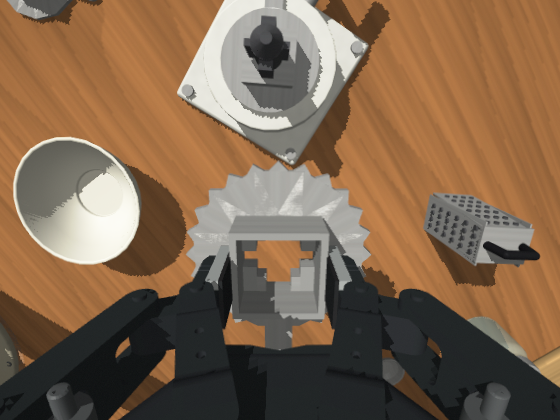

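Run:
```python
import cv2
t=cv2.imread('pics/w10.png');cv2.imwrite('pics/w10c.png',cv2.resize(t[0:135,190:360],None,fx=4.4,fy=4.4,interpolation=cv2.INTER_CUBIC))
```

View pics/w10c.png

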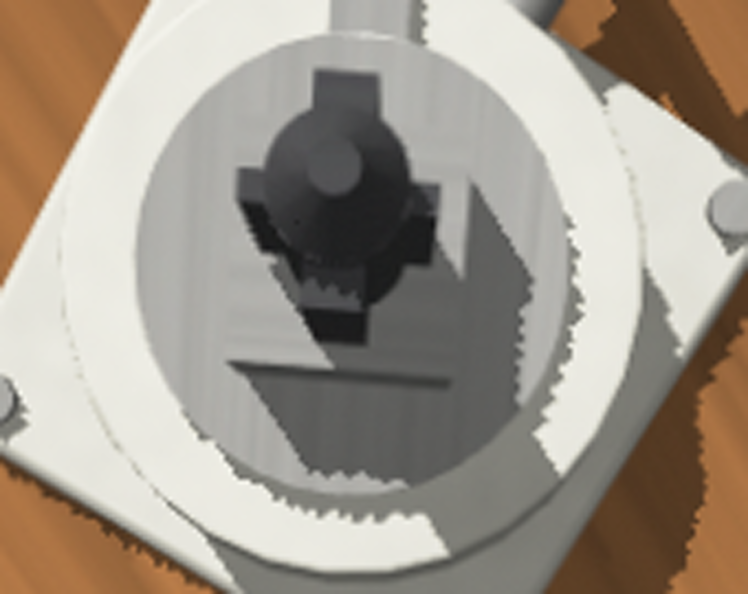

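Run:
```python
from h import *
f=grab('wrist','w11.png')
o=lambda x,y:(190+(x+.5)/4.4-.5,(y+.5)/4.4-.5)
g=lambda x,y,z:onz(f,*o(x,y),z)[:2]
ang=lambda d:np.degrees(np.arctan2(d[1],d[0]))
print('tip',g(334,165,.140))
L=g(238,187,.124);R_=g(438,199,.124);print('narrow',(L+R_)/2,np.linalg.norm(L-R_),ang(L-R_)-90)
a=g(315,70,.124);b=g(380,73,.124);print('wide far mid',(a+b)/2,np.linalg.norm(a-b),ang(a-b)-90)
t=(g(330,2,.055)+g(418,2,.055))/2;print('tab',t)
print('collar',ang(g(228,362,.08)-g(450,383,.08))-90)
# side edges of far rib
for c in [(.629,.028)]:
  print('tabang',ang(t-g(334,165,.14)),'ribang',ang((a+b)/2-(L+R_)/2))
print(arm.sense()['time'])
```

```text
tip [0.63022333 0.02843992]
narrow [0.63007681 0.02824253] 0.031205683495248764 52.39352373889804
wide far mid [0.6412012  0.04177273] 0.009967222732764066 53.15870656199988
tab [0.66264796 0.06729751]
collar 50.49728643109188
tabang 50.15676114248138 ribang 50.57331102688108
7.95
```

Run:
```python
from h import *
t=cv2.imread('pics/w11.png');cv2.imwrite('pics/w11c.png',cv2.resize(t[155:355,180:380],None,fx=3,fy=3,interpolation=cv2.INTER_CUBIC))
```

```text
(no output)
```

View pics/w11c.png

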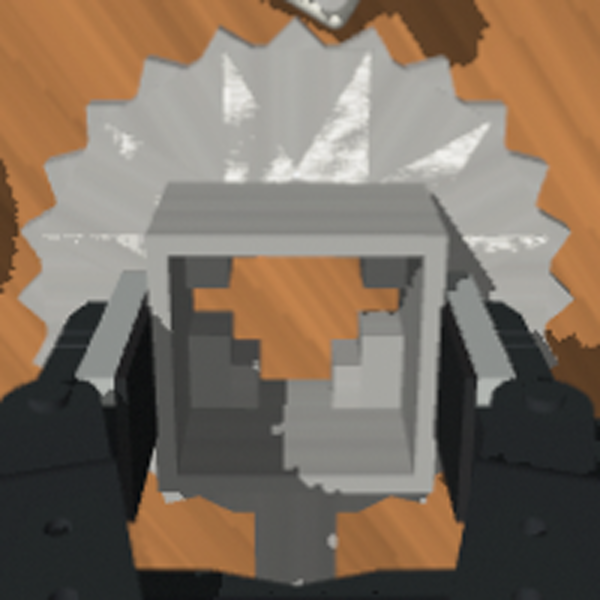

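Run:
```python
from h import *
f=grab('wrist');s=arm.sense();p=np.array(s['eef_pos']);R=np.array(s['tcp_rot'])
o=lambda x,y:(180+(x+.5)/3-.5,155+(y+.5)/3-.5)
for dz in(.029,.031,.033):
  C=[onz(f,*o(*c),p[2]+dz) for c in [(146,235),(447,235),(434,493),(160,493)]]
  I=[onz(f,*o(*c),p[2]+dz) for c in [(168,257),(426,257),(414,473),(178,473)]]
  T=[R.T@(c-p) for c in C];print(dz,np.mean(T,0).round(4),np.mean([R.T@(c-p) for c in I],0).round(4),[np.linalg.norm(T[i]-T[i-1]).round(4) for i in range(4)], np.mean(C,0))
print(s['time'],p)
```

```text
0.029 [-0.001  0.001 -0.029] [-0.0009  0.001  -0.029 ] [np.float64(0.0444), np.float64(0.0439), np.float64(0.0444), np.float64(0.044)] [ 0.56903194 -0.07624005  0.22743325]
0.031 [ 0.0001  0.001  -0.031 ] [ 0.0003  0.001  -0.031 ] [np.float64(0.0437), np.float64(0.0432), np.float64(0.0437), np.float64(0.0433)] [ 0.56966554 -0.07530366  0.22943325]
0.033 [ 0.0012  0.001  -0.033 ] [ 0.0014  0.001  -0.033 ] [np.float64(0.043), np.float64(0.0425), np.float64(0.043), np.float64(0.0426)] [ 0.57029914 -0.07436727  0.23143325]
8.0 [ 0.56874035 -0.07480666  0.19843325]
```

```bash
python3 -m creep '[[[1.5,2.5,0],[0,0,-2],1],[[2.3,4,0],[0,0,-2],1],[[1.8,3,0],[0,0,-0.9],1],[[0.5,0.85,0],[0,0,0],1],[[0,0,-2],[0,0,0],1],[[0,0,-1.5],[0,0,0],1],[[0,0,0],[0,0,0],1],[[0,0,0],[0,0,0],1]]' ;python3 - <<'E'
from h import *
f=grab('wrist');s=arm.sense();print(s['time'],s['wrist_force'],s['eef_pos'],s['q'],np.degrees(np.arctan2(s['tcp_rot'][1][0],s['tcp_rot'][0][0])))
cv2.imwrite('pics/w12.png',cv2.resize(cv2.cvtColor(f['pixels'][155:355,180:380],cv2.COLOR_RGB2BGR),None,fx=3,fy=3,interpolation=cv2.INTER_CUBIC))
E
```

```text
time: 8.8
eef_pos: [0.6302, 0.0289, 0.164]
tcp_rot: [[0.631, 0.776, 0.0], [0.776, -0.631, -0.0], [-0.0, 0.0, -1.0]]
wrist_force: [0.3, -0.4, -2.5]
finger_gap: 0.508
8.85 [ 0.02794675 -0.53331053 -2.19415372] [0.6304251  0.02904874 0.16452984] [-8.08992856e+00  3.21959190e+01  6.56255701e+01 -4.78996168e-03
  8.21004089e+01  3.09920939e+01] 50.91865453859746
```

View pics/w12.png

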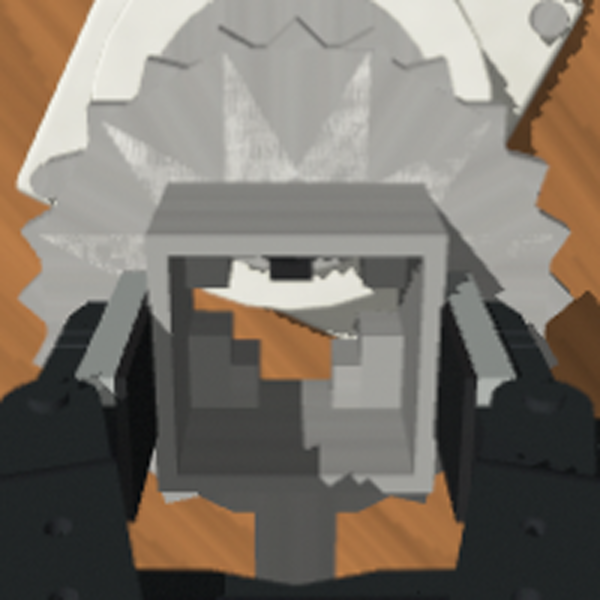

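Run:
```python
from h import *
f=grab('wrist');s=arm.sense()
for X in ([.6301,.0283,.14],[.6301,.0283,.124],[.6301,.0283,.08]):
    u,v=proj(f,X);print(X,(u-180)*3,(v-155)*3)
R=np.array(s['tcp_rot']);p=np.array(s['eef_pos'])
u,v=proj(f,p+R@[0,0,-.001]);print('bore ctr',(u-180)*3,(v-155)*3)
print(p)
```

```text
[0.6301, 0.0283, 0.14] 290.68025637202453 240.14251273141699
[0.6301, 0.0283, 0.124] 290.83061639062305 214.03618635758514
[0.6301, 0.0283, 0.08] 291.14964861232033 158.83299350065656
bore ctr 289.0878041754067 287.20994339894173
[0.6305335  0.02920034 0.16471047]
```

```bash
python3 -m creep '[[[-0.1,0.02,-1],[0,0,0],1],[[0,0,-1],[0,0,0],1],[[0,0,-0.5],[0,0,0],1],[[0,0,-0.3],[0,0,0],1],[[0,0,0],[0,0,0],1]]' ;python3 -m creep '[[[0,0,-0.3],[0,0,0],1],[[0,0,-0.2],[0,0,0],1],[[0,0,0],[0,0,0],1]]';python3 - <<'E'
from h import *
f=grab('wrist');s=arm.sense();print(s['time'],s['wrist_force'],s['moment'],s['eef_pos'])
cv2.imwrite('pics/w13.png',cv2.resize(cv2.cvtColor(f['pixels'][155:355,180:380],cv2.COLOR_RGB2BGR),None,fx=3,fy=3,interpolation=cv2.INTER_CUBIC))
E
```

```text
time: 9.4
eef_pos: [0.629, 0.0302, 0.135]
tcp_rot: [[0.63, 0.777, -0.001], [0.777, -0.63, 0.0], [-0.0, -0.001, -1.0]]
wrist_force: [0.1, 0.1, -2.0]
finger_gap: 0.506
time: 9.7
eef_pos: [0.6291, 0.0301, 0.1303]
tcp_rot: [[0.63, 0.777, -0.0], [0.777, -0.63, 0.0], [-0.0, -0.0, -1.0]]
wrist_force: [0.1, -0.5, -1.8]
finger_gap: 0.505
9.75 [-0.08786973  0.11377911 -1.85218223] [ 0.00551217  0.00366008 -0.01360894] [0.62912399 0.03015132 0.13047639]
```

View pics/w13.png

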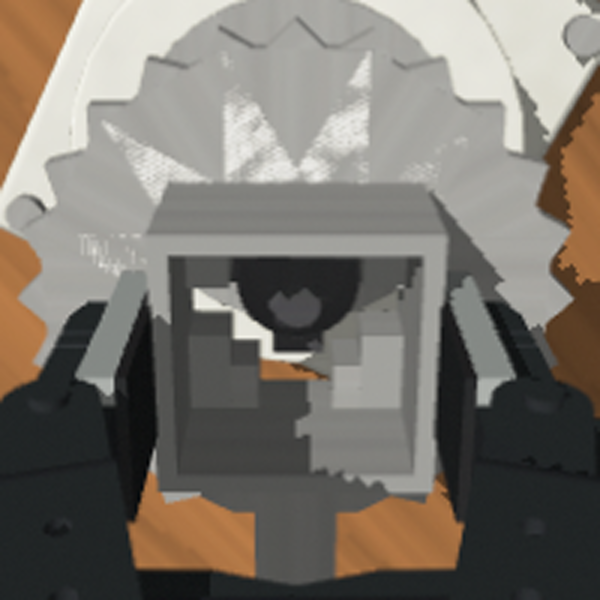

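Run:
```python
from h import *
f=grab('wrist');s=arm.sense();R=np.array(s['tcp_rot']);p=np.array(s['eef_pos'])
def q(X):
    u,v=proj(f,X);return round((u-180)*3,1),round((v-155)*3,1)
for d in(-.0005,-.0095,-.0105): print(d,[q(p+R@[x,.001,d]) for x in (-.0188,-.0045,0,.0045,.0188)])
print(q([.6301,.0283,.14]),q([.6292,.0291,.14]))
```

```text
-0.0005 [(np.float64(295.1), np.float64(378.4)), (np.float64(295.0), np.float64(309.4)), (np.float64(295.0), np.float64(286.9)), (np.float64(295.0), np.float64(264.0)), (np.float64(295.0), np.float64(188.9))]
-0.0095 [(np.float64(295.2), np.float64(404.1)), (np.float64(295.1), np.float64(332.1)), (np.float64(295.1), np.float64(308.6)), (np.float64(295.1), np.float64(284.7)), (np.float64(295.0), np.float64(205.9))]
-0.0105 [(np.float64(295.2), np.float64(407.1)), (np.float64(295.1), np.float64(334.8)), (np.float64(295.1), np.float64(311.1)), (np.float64(295.1), np.float64(287.1)), (np.float64(295.0), np.float64(207.9))]
(np.float64(300.0), np.float64(312.7)) (np.float64(293.0), np.float64(312.4))
```

The pilot tip shows inside the bore at crop (295,307), and the predicted bore centre is (295,309), so it is well centred. I continue down gently to the ribs.

```bash
python3 -m creep '[[[0,0,-0.2],[0,0,0],1],[[0,0,-0.2],[0,0,0],1],[[0,0,-0.1],[0,0,0],1],[[0,0,0],[0,0,0],1]]'; python3 -m creep '[[[0,0,-0.1],[0,0,0],1],[[0,0,-0.1],[0,0,0],1],[[0,0,-0.1],[0,0,0],1],[[0,0,0],[0,0,0],1]]'; python3 -m creep '[[[0,0,-0.1],[0,0,0],1],[[0,0,-0.1],[0,0,0],1],[[0,0,0],[0,0,0],1]]'
```

```text
time: 10.2
eef_pos: [0.6291, 0.0301, 0.1253]
tcp_rot: [[0.63, 0.777, -0.0], [0.777, -0.63, 0.0], [-0.0, -0.0, -1.0]]
wrist_force: [0.5, -0.1, -2.4]
finger_gap: 0.502
time: 10.6
eef_pos: [0.6291, 0.0301, 0.1223]
tcp_rot: [[0.63, 0.777, -0.0], [0.777, -0.63, 0.0], [-0.0, -0.0, -1.0]]
wrist_force: [0.1, -0.5, -1.8]
finger_gap: 0.508
time: 10.9
eef_pos: [0.6291, 0.0302, 0.1203]
tcp_rot: [[0.63, 0.777, -0.0], [0.777, -0.63, 0.0], [-0.0, -0.0, -1.0]]
wrist_force: [-0.4, -0.1, -2.0]
finger_gap: 0.507
```

```bash
python3 -m creep '[[[0,0,-0.1],[0,0,0],1],[[0,0,-0.1],[0,0,0],1],[[0,0,-0.1],[0,0,0],1],[[0,0,0],[0,0,0],1]]'; python3 -m creep '[[[0,0,-0.15],[0,0,0],1],[[0,0,-0.15],[0,0,0],1],[[0,0,-0.2],[0,0,0],1],[[0,0,0],[0,0,0],1]]';python3 - <<'E'
from h import *
f=grab('wrist');s=arm.sense();print(s['time'],s['wrist_force'],s['moment'],s['eef_pos'])
cv2.imwrite('pics/w14.png',cv2.resize(cv2.cvtColor(f['pixels'][155:355,180:380],cv2.COLOR_RGB2BGR),None,fx=3,fy=3,interpolation=cv2.INTER_CUBIC))
E
```

```text
time: 11.3
eef_pos: [0.6291, 0.0301, 0.1173]
tcp_rot: [[0.63, 0.777, -0.0], [0.777, -0.63, 0.0], [-0.0, -0.0, -1.0]]
wrist_force: [0.3, -0.6, -0.6]
finger_gap: 0.502
time: 11.7
eef_pos: [0.629, 0.0302, 0.1121]
tcp_rot: [[0.63, 0.777, -0.001], [0.777, -0.63, 0.0], [-0.0, -0.001, -1.0]]
wrist_force: [0.5, -0.4, -2.2]
finger_gap: 0.503
11.75 [-0.76775558  0.29060961 -2.06333893] [ 0.01046172  0.00261344 -0.02740257] [0.62905833 0.03013869 0.11232867]
```

View pics/w14.png

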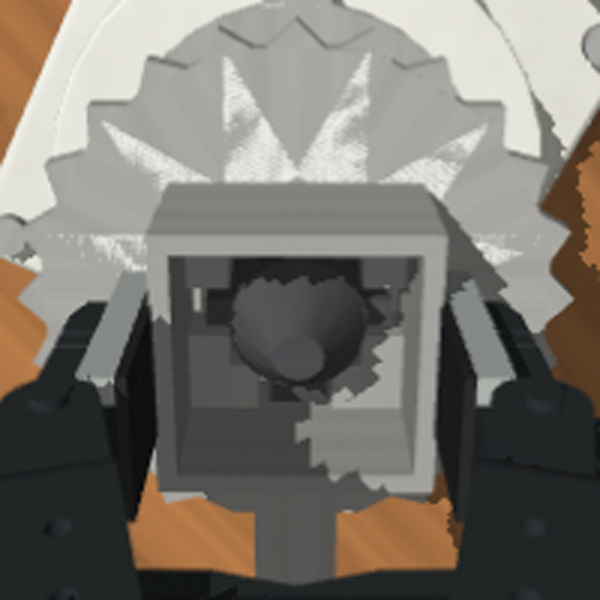

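It entered the splines with no contact force. The ribs sit in the notches and the pilot at (300,320) is centred. I lower on towards the seat.

```bash
python3 -m creep '[[[0,0,-0.3],[0,0,0],1],[[0,0,-0.4],[0,0,0],1],[[0,0,-0.4],[0,0,0],1],[[0,0,-0.4],[0,0,0],1],[[0,0,0],[0,0,0],1]]'; python3 -m creep '[[[0,0,-0.4],[0,0,0],1],[[0,0,-0.4],[0,0,0],1],[[0,0,-0.4],[0,0,0],1],[[0,0,0],[0,0,0],1]]'; python3 -m creep '[[[0,0,-0.2],[0,0,0],1],[[0,0,-0.1],[0,0,0],1],[[0,0,0],[0,0,0],1]]'
```

```text
time: 12.25
eef_pos: [0.6288, 0.0302, 0.0967]
tcp_rot: [[0.63, 0.777, -0.001], [0.777, -0.63, 0.0], [-0.001, -0.001, -1.0]]
wrist_force: [0.2, -0.3, -1.7]
finger_gap: 0.505
time: 12.65
eef_pos: [0.6288, 0.0302, 0.0848]
tcp_rot: [[0.63, 0.777, -0.001], [0.777, -0.63, 0.0], [-0.001, -0.001, -1.0]]
wrist_force: [0.1, -0.7, -1.9]
finger_gap: 0.503
time: 12.95
eef_pos: [0.6291, 0.0301, 0.0824]
tcp_rot: [[0.63, 0.777, -0.0], [0.777, -0.63, 0.0], [-0.0, -0.0, -1.0]]
wrist_force: [0.5, 0.9, -2.3]
finger_gap: 0.502
```

```bash
python3 -m creep '[[[0,0,-0.1],[0,0,0],1],[[0,0,-0.1],[0,0,0],1],[[0,0,0],[0,0,0],1]]'; python3 -m creep '[[[0,0,-0.1],[0,0,0],1],[[0,0,0],[0,0,0],1]]'; python3 -m creep '[[[0,0,-0.05],[0,0,0],1],[[0,0,0],[0,0,0],1]]'
```

```text
time: 13.25
eef_pos: [0.6291, 0.0301, 0.0804]
tcp_rot: [[0.63, 0.777, -0.0], [0.777, -0.63, 0.0], [-0.0, -0.0, -1.0]]
wrist_force: [0.0, 0.7, -1.6]
finger_gap: 0.504
time: 13.45
eef_pos: [0.6291, 0.0301, 0.0794]
tcp_rot: [[0.63, 0.777, -0.0], [0.777, -0.63, 0.0], [-0.0, -0.0, -1.0]]
wrist_force: [0.3, -0.5, -1.4]
finger_gap: 0.503
time: 13.65
eef_pos: [0.6291, 0.0301, 0.079]
tcp_rot: [[0.63, 0.777, -0.0], [0.777, -0.63, 0.0], [-0.0, -0.0, -1.0]]
wrist_force: [0.0, 0.3, -2.2]
finger_gap: 0.506
```

```bash
python3 -m creep '[[[0,0,-0.1],[0,0,0],1],[[0,0,0],[0,0,0],1]]'; python3 -m creep '[[[0,0,-0.05],[0,0,0],1],[[0,0,0],[0,0,0],1]]'
python3 - <<'E'
from plant import arm
s=arm.sense();print(s['wrist_force'],s['eef_pos'])
E
```

```text
time: 13.85
eef_pos: [0.6292, 0.0301, 0.0788]
tcp_rot: [[0.63, 0.777, 0.001], [0.777, -0.63, -0.0], [0.0, 0.001, -1.0]]
wrist_force: [-2.2, 0.2, 4.2]
finger_gap: 0.508
time: 14.05
eef_pos: [0.6293, 0.0302, 0.0788]
tcp_rot: [[0.63, 0.777, 0.001], [0.777, -0.63, -0.0], [0.001, 0.001, -1.0]]
wrist_force: [-2.6, 0.6, 8.5]
finger_gap: 0.505
[-2.59113737  0.58050328  8.54672975] [0.6292523  0.03016579 0.07877385]
```

Contact at TCP 0.0788 (expected 0.079), so the plate is seated. I relieve the press, release slowly and rise.

```bash
python3 -m creep '[[[0,0,0.1],[0,0,0],1],[[0,0,0],[0,0,0],-0.1],[[0,0,0],[0,0,0],-0.3],[[0,0,0],[0,0,0],-0.6],[[0,0,0],[0,0,0],-0.6],[[0,0,0],[0,0,0],-0.6]]' 20
python3 - <<'E'
from h import *
f=grab('wrist','w15.png');s=arm.sense();print(s['time'],s['wrist_force'],s['eef_pos'],s['finger_gap'])
E
```

```text
time: 14.65
eef_pos: [0.6292, 0.0301, 0.0784]
tcp_rot: [[0.63, 0.777, -0.0], [0.777, -0.63, 0.0], [-0.0, -0.0, -1.0]]
wrist_force: [0.4, 0.2, -0.3]
finger_gap: 0.803
14.7 [-0.064086    0.53111508  0.09342886] [0.62917926 0.03011848 0.07848463] 0.7984915946735315
```

View pics/w15.png

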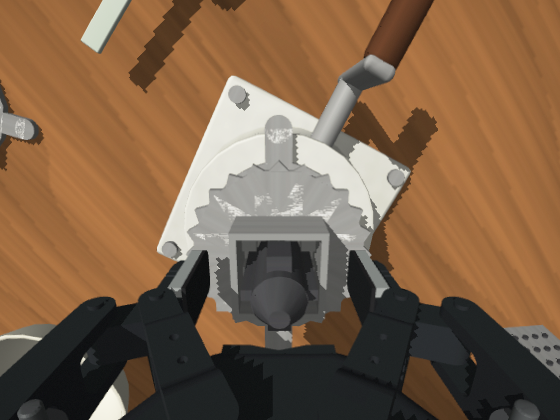

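Released and level: the toothed plate's tab points down at (279,340) and the bottom tab points up at (279,130), so they are opposite. Next is the plain plate.

```bash
python3 -m creep '[[[0,0,2],[0,0,0],-0.6],[[0,0,4],[0,0,0],-0.6],[[0,0,4],[0,0,0],-0.6],[[0,0,2],[0,0,0],-0.6],[[-2,3,0],[0,0,-3],-0.6],[[-2.7,4.1,0],[0,0,-4],-0.6],[[-2.7,4.1,0],[0,0,-4],-0.6],[[-2.7,4.1,0],[0,0,-4],-0.6]]'; python3 -m creep '[[[-2.7,4.1,0],[0,0,-2.2],-0.6],[[-1.8,2.9,0],[0,0,0],-0.6],[[0,0,0],[0,0,0],-0.6],[[0,0,0],[0,0,0],-0.6]]'
python3 - <<'E'
from h import *
f=grab('wrist','w16.png');s=arm.sense();print(s['time'],s['wrist_force'],s['eef_pos'],np.degrees(np.arctan2(s['tcp_rot'][1][0],s['tcp_rot'][0][0])),s['q'])
E
```

```text
time: 15.5
eef_pos: [0.5269, 0.1843, 0.1986]
tcp_rot: [[0.811, 0.585, 0.0], [0.585, -0.811, 0.0], [0.0, 0.0, -1.0]]
wrist_force: [0.5, 1.4, -0.2]
finger_gap: 0.798
time: 15.9
eef_pos: [0.483, 0.2535, 0.1987]
tcp_rot: [[0.83, 0.557, 0.0], [0.557, -0.83, -0.0], [0.0, 0.0, -1.0]]
wrist_force: [0.0, -1.1, 0.4]
finger_gap: 0.799
15.95 [ 0.69626968 -0.88630469 -0.51354262] [0.48346635 0.25285386 0.1985511 ] 33.7830031045743 [ 1.51805225e+01  2.22337120e+01  7.70798074e+01 -1.51145579e-02
  8.06713481e+01  7.13999690e+01]
```

View pics/w16.png

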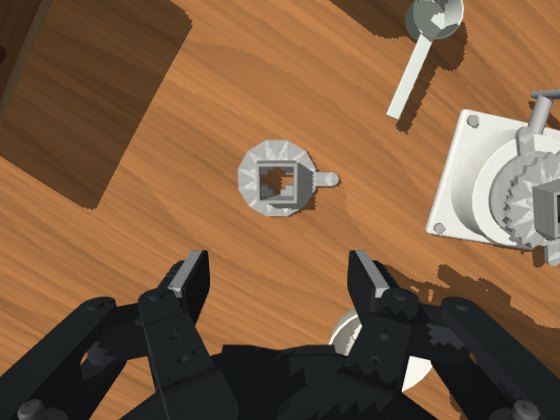

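Run:
```python
from h import *
f=grab('wrist')
cv2.imwrite('pics/w16c.png',cv2.resize(cv2.cvtColor(f['pixels'][120:240,220:350],cv2.COLOR_RGB2BGR),None,fx=5,fy=5,interpolation=cv2.INTER_CUBIC))
```

```text
(no output)
```

View pics/w16c.png

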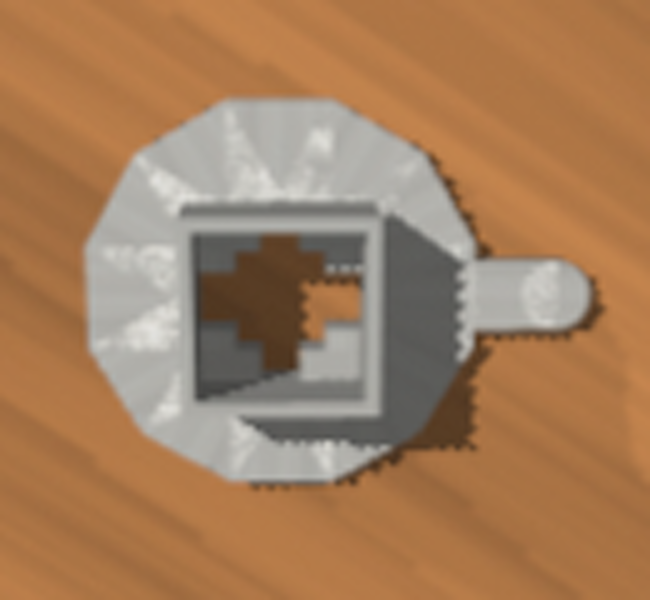

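Run:
```python
from h import *
f=grab('wrist')
o=lambda x,y:(220+(x+.5)/5-.5,120+(y+.5)/5-.5)
g=lambda x,y,z:onz(f,*o(x,y),z)[:2]
ang=lambda d:np.degrees(np.arctan2(d[1],d[0]))
c=g(281.5,316,.03);t=g(595,295,.005)
print(c,np.linalg.norm(t-c),ang(t-c),np.linalg.norm(g(180,316,.03)-g(383,316,.03)),np.linalg.norm(g(281,217,.03)-g(281,415,.03)),ang(g(383,415,.03)-g(181,415,.03)),ang(g(383,217,.03)-g(181,217,.03)))
s=arm.sense();print(s['eef_pos'],s['time'])
```

```text
[0.48547268 0.25509345] 0.07242013180605925 -56.472019840757966 0.043686187246088005 0.04344203229857452 -56.33818304695586 -56.34075566327087
[0.48381595 0.25226069 0.19842791] 16.05
```

```bash
python3 -m creep '[[[0.15,0.25,-3],[0,0,0],-0.6],[[0,0,-5],[0,0,0],-0.6],[[0,0,-5],[0,0,0],-0.6],[[0,0,-3],[0,0,0],-0.6],[[0,0,0],[0,0,0],-0.6],[[0,0,0],[0,0,0],-0.6]]';  python3 - <<'E'
from h import *
f=grab('wrist','w17.png');s=arm.sense();print(s['time'],s['eef_pos'])
E
```

```text
time: 16.65
eef_pos: [0.4857, 0.2551, 0.0393]
tcp_rot: [[0.832, 0.555, 0.001], [0.555, -0.832, 0.0], [0.001, 0.0, -1.0]]
wrist_force: [-0.2, 0.6, 1.6]
finger_gap: 0.801
16.7 [0.48607536 0.2554391  0.04017075]
```

View pics/w17.png

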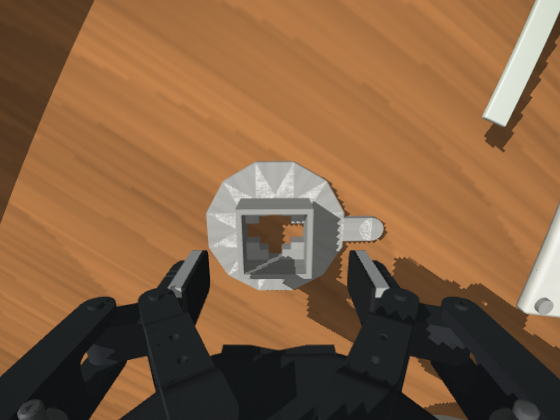

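```bash
python3 -m creep '[[[-0.05,0.08,-1.5],[0,0,0],-0.6],[[0,0,-1.2],[0,0,0],-0.6],[[0,0,0],[0,0,0],-0.6]]'; python3 -m creep '[[[0,0,-0.7],[0,0,0],-0.6],[[0,0,-0.5],[0,0,0],-0.6],[[0,0,-0.3],[0,0,0],-0.6],[[0,0,0],[0,0,0],-0.6]]'
```

```text
time: 17.0
eef_pos: [0.4841, 0.2562, 0.0114]
tcp_rot: [[0.831, 0.556, -0.0], [0.556, -0.831, -0.0], [-0.0, -0.0, -1.0]]
wrist_force: [-0.4, -0.8, -0.1]
finger_gap: 0.797
time: 17.4
eef_pos: [0.484, 0.2564, -0.0038]
tcp_rot: [[0.831, 0.556, -0.001], [0.556, -0.831, -0.0], [-0.001, -0.0, -1.0]]
wrist_force: [-0.0, -0.9, 1.1]
finger_gap: 0.8
```

```bash
python3 -m creep '[[[0.05,-0.05,0.2],[0,0,0],-0.6],[[0,0,0],[0,0,0],-0.2],[[0,0,0],[0,0,0],0],[[0,0,0],[0,0,0],0.2],[[0,0,0],[0,0,0],0.4],[[0,0,0],[0,0,0],0.6]]' 25;python3 - <<'E'
from h import *
f=grab('wrist');s=arm.sense();print(s['time'],s['wrist_force'],s['eef_pos'],s['finger_gap'])
cv2.imwrite('pics/w18.png',cv2.resize(cv2.cvtColor(f['pixels'][155:355,180:380],cv2.COLOR_RGB2BGR),None,fx=3,fy=3,interpolation=cv2.INTER_CUBIC))
E
```

```text
time: 18.0
eef_pos: [0.4849, 0.256, -0.001]
tcp_rot: [[0.831, 0.556, 0.001], [0.556, -0.831, 0.0], [0.001, 0.0, -1.0]]
wrist_force: [-0.5, -1.5, 6.0]
finger_gap: 0.509
18.05 [-0.74231665 -0.55100037  6.54928431] [ 0.48488142  0.25600191 -0.00102266] 0.5037267312834733
```

View pics/w18.png

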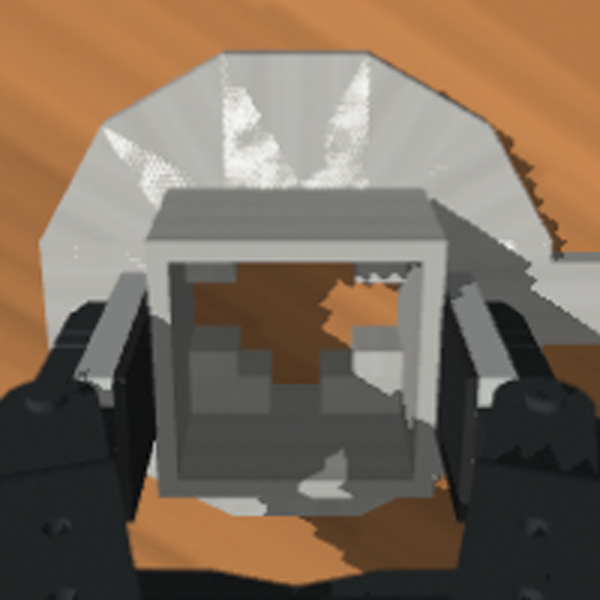

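Gripped, with the gap at 0.51 and the tab to the right. I lift, then carry and turn it by +107° over the mill.

```bash
python3 -m creep '[[[0,0,0],[0,0,0],1],[[0,0,1],[0,0,0],1],[[0,0,2],[0,0,0],1],[[0,0,4],[0,0,0],1],[[0,0,4],[0,0,0],1],[[0,0,4],[0,0,0],1],[[0,0,4],[0,0,0],1],[[0,0,1],[0,0,0],1]]' 40; python3 -m creep '[[[0.6,-1,0],[0,0,5],1],[[1.1,-1.8,0],[0,0,8],1],[[1.1,-1.8,0],[0,0,8],1],[[1.1,-1.8,0],[0,0,8],1],[[1.1,-1.8,0],[0,0,8],1],[[1.1,-1.8,0],[0,0,8],1],[[1.1,-1.8,0],[0,0,8],1],[[1.1,-1.8,0],[0,0,8],1]]'; python3 -m creep '[[[1.1,-1.8,0],[0,0,8],1],[[1.1,-1.8,0],[0,0,8],1],[[1.1,-1.8,0],[0,0,8],1],[[1.1,-1.8,0],[0,0,8],1],[[1.1,-1.7,0],[0,0,8],1],[[0.55,-0.2,0],[0,0,6],1],[[0,0,0],[0,0,0],1],[[0,0,0],[0,0,0],1]]'
python3 - <<'E'
from h import *
f=grab('wrist','w19.png');s=arm.sense();print(s['time'],s['wrist_force'],s['eef_pos'],np.degrees(np.arctan2(s['tcp_rot'][1][0],s['tcp_rot'][0][0])))
E
```

```text
time: 18.85
eef_pos: [0.4857, 0.2563, 0.2031]
tcp_rot: [[0.831, 0.556, 0.007], [0.556, -0.831, 0.002], [0.007, 0.002, -1.0]]
wrist_force: [-0.4, 0.7, -3.4]
finger_gap: 0.498
time: 19.65
eef_pos: [0.5674, 0.1191, 0.1972]
tcp_rot: [[-0.089, 0.996, -0.003], [0.996, 0.089, 0.0], [0.0, -0.003, -1.0]]
wrist_force: [0.7, -0.2, -2.6]
finger_gap: 0.508
time: 20.45
eef_pos: [0.6276, 0.0292, 0.1975]
tcp_rot: [[-0.773, 0.634, -0.002], [0.634, 0.773, 0.0], [0.002, -0.001, -1.0]]
wrist_force: [0.6, 0.2, -1.5]
finger_gap: 0.503
20.5 [ 0.11155086  0.27219455 -2.77281703] [0.62757205 0.02938152 0.19788726] 140.6525209613069
```

View pics/w19.png

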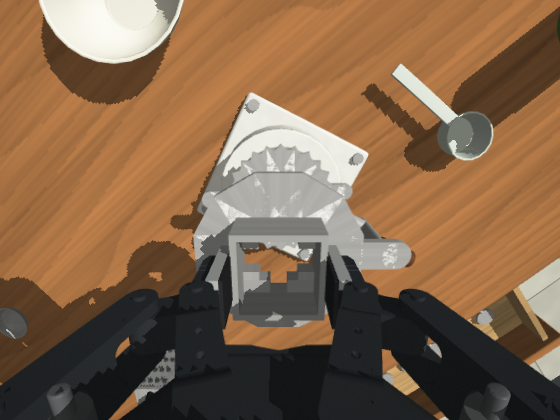

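```bash
python3 -m creep '[[[0.08,0.13,-2],[0,0,0.2],1],[[0,0,-2.5],[0,0,0],1],[[0,0,-1],[0,0,0],1],[[0,0,-0.5],[0,0,0],1],[[0,0,0],[0,0,0],1],[[0,0,0],[0,0,0],1]]'
python3 - <<'E'
from h import *
f=grab('wrist');s=arm.sense();print(s['time'],s['wrist_force'],s['eef_pos'],np.degrees(np.arctan2(s['tcp_rot'][1][0],s['tcp_rot'][0][0])))
cv2.imwrite('pics/w20.png',cv2.resize(cv2.cvtColor(f['pixels'][155:355,180:380],cv2.COLOR_RGB2BGR),None,fx=3,fy=3,interpolation=cv2.INTER_CUBIC))
E
```

```text
time: 21.1
eef_pos: [0.6294, 0.0303, 0.1396]
tcp_rot: [[-0.777, 0.63, 0.002], [0.63, 0.777, -0.0], [-0.002, 0.001, -1.0]]
wrist_force: [-0.4, -0.5, -3.5]
finger_gap: 0.5
21.15 [ 0.04304786 -0.79071655 -3.10675889] [0.6294148  0.03020863 0.139668  ] 140.96153620913623
```

View pics/w20.png

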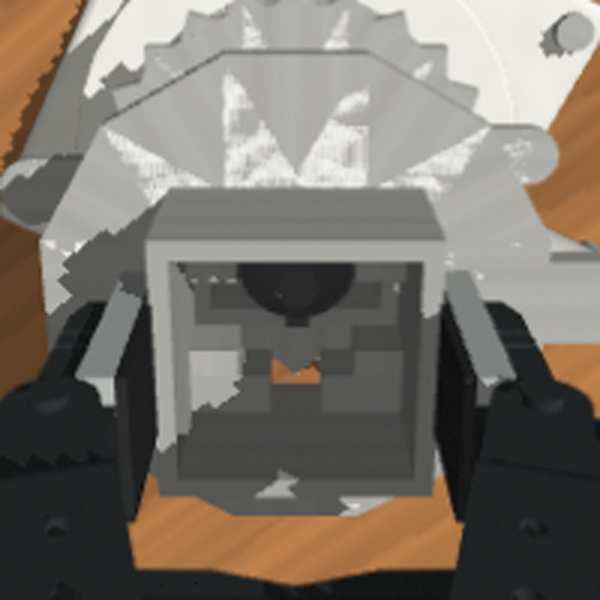

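Run:
```python
from h import *
f=grab('wrist');s=arm.sense();R=np.array(s['tcp_rot']);p=np.array(s['eef_pos'])
def q(X):
    u,v=proj(f,X);return round((u-180)*3,1),round((v-155)*3,1)
print([q(p+R@[x,.001,-.0003]) for x in (-.0188,-.0009,0)],p)
for z in (.031,.030):
  o=lambda x,y:(180+(x+.5)/3-.5,155+(y+.5)/3-.5)
  C=[R.T@(onz(f,*o(*c),p[2]+z)-p) for c in [(146,240),(447,240),(434,497),(159,497)]];print(np.mean(C,0))
cv2.imwrite('pics/w21.png',cv2.resize(cv2.cvtColor(f['pixels'][225:300,225:335],cv2.COLOR_RGB2BGR),None,fx=7,fy=7,interpolation=cv2.INTER_CUBIC))
```

```text
[(np.float64(303.2), np.float64(375.1)), (np.float64(303.4), np.float64(288.2)), (np.float64(303.4), np.float64(283.7))] [0.62936057 0.03020148 0.13956293]
[-0.00106887 -0.00048978 -0.03099882]
[-0.00164216 -0.00048806 -0.02999791]
```

View pics/w21.png

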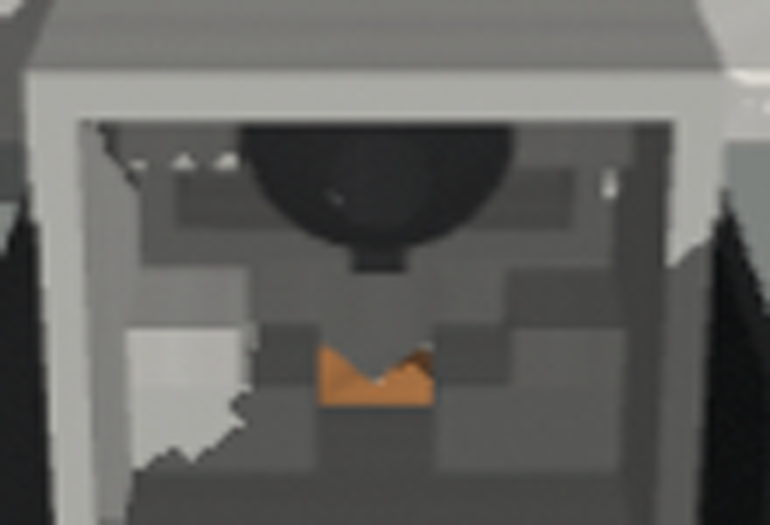

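Run:
```python
from h import *
f=grab('wrist');s=arm.sense();R=np.array(s['tcp_rot']);p=np.array(s['eef_pos'])
def q(X):
    u,v=proj(f,X);return round((u-225)*7,1),round((v-225)*7,1)
x0=-.00107
for dx,z in ((-.004,.14),(-.0115,.129),(-.016,.124)):
    X=p+R@[x0+dx,-.0005,0];X[2]=z;print(dx,z,q(X))
X=p+R@[x0+dx+.001,-.0005,0];X[2]=z;print(q(X),p)
```

```text
-0.004 0.14 (np.float64(373.6), np.float64(231.8))
-0.0115 0.129 (np.float64(373.4), np.float64(254.8))
-0.016 0.124 (np.float64(373.3), np.float64(275.5))
(np.float64(373.3), np.float64(265.2)) [0.62928465 0.03019601 0.13939327]
```

Image-relative, the shaft (pilot centred at crop x=378, its near edge at y=247) sits within about 0.5 mm of the bore axis. I make a small correction and descend.

```bash
python3 -m creep '[[[-0.02,0.05,-0.4],[0,0,0],1],[[0,0,-0.3],[0,0,0],1],[[0,0,-0.2],[0,0,0],1],[[0,0,0],[0,0,0],1]]'; python3 -m creep '[[[0,0,-0.2],[0,0,0],1],[[0,0,-0.2],[0,0,0],1],[[0,0,0],[0,0,0],1]]';python3 -m creep '[[[0,0,-0.1],[0,0,0],1],[[0,0,-0.1],[0,0,0],1],[[0,0,-0.1],[0,0,0],1],[[0,0,0],[0,0,0],1]]'
```

```text
time: 21.65
eef_pos: [0.6286, 0.0307, 0.129]
tcp_rot: [[-0.777, 0.63, -0.001], [0.63, 0.777, 0.0], [0.001, -0.0, -1.0]]
wrist_force: [0.6, -0.5, -3.1]
finger_gap: 0.506
time: 21.95
eef_pos: [0.6286, 0.0307, 0.1252]
tcp_rot: [[-0.777, 0.63, -0.001], [0.63, 0.777, 0.0], [0.0, -0.0, -1.0]]
wrist_force: [-0.4, -0.7, -3.3]
finger_gap: 0.503
time: 22.35
eef_pos: [0.6287, 0.0308, 0.1224]
tcp_rot: [[-0.777, 0.63, -0.0], [0.63, 0.777, 0.0], [0.0, -0.0, -1.0]]
wrist_force: [-0.1, 0.1, -3.2]
finger_gap: 0.5
```

```bash
python3 -m creep '[[[0,0,-0.1],[0,0,0],1],[[0,0,-0.1],[0,0,0],1],[[0,0,-0.1],[0,0,0],1],[[0,0,0],[0,0,0],1]]'; python3 -m creep '[[[0,0,-0.1],[0,0,0],1],[[0,0,-0.1],[0,0,0],1],[[0,0,0],[0,0,0],1]]'
python3 - <<'E'
from h import *
f=grab('wrist');s=arm.sense();print(s['time'],s['wrist_force'],s['moment'],s['eef_pos'])
cv2.imwrite('pics/w22.png',cv2.resize(cv2.cvtColor(f['pixels'][155:355,180:380],cv2.COLOR_RGB2BGR),None,fx=3,fy=3,interpolation=cv2.INTER_CUBIC))
E
```

```text
time: 22.75
eef_pos: [0.6287, 0.0307, 0.1193]
tcp_rot: [[-0.777, 0.63, -0.0], [0.63, 0.777, 0.0], [0.0, -0.0, -1.0]]
wrist_force: [0.1, -0.2, -3.7]
finger_gap: 0.503
time: 23.05
eef_pos: [0.6287, 0.0307, 0.1173]
tcp_rot: [[-0.777, 0.63, -0.0], [0.63, 0.777, 0.0], [0.0, -0.0, -1.0]]
wrist_force: [-0.0, -0.3, -3.0]
finger_gap: 0.503
23.1 [-0.72257798 -1.09503743 -2.54695214] [-0.00251297  0.05469708 -0.03351622] [0.62873794 0.03073638 0.11744461]
```

View pics/w22.png

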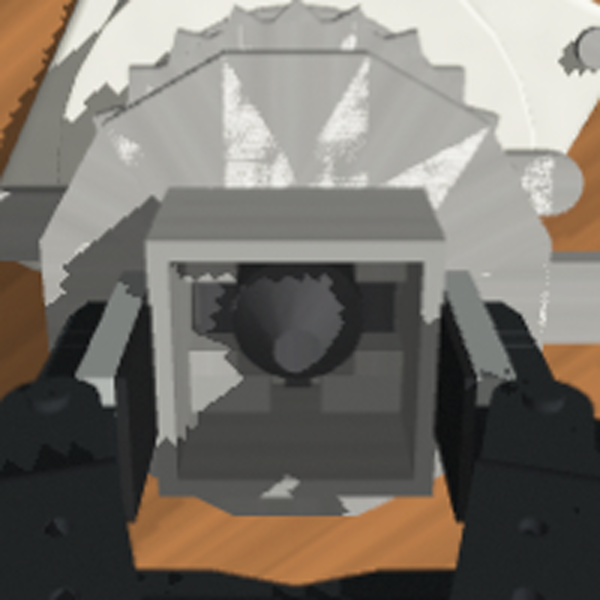

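The wide ribs now sit inside the bore notches, at crop (210,305) and (375,305), with no contact force. I continue to the seat, expecting contact near TCP 0.109.

```bash
python3 -m creep '[[[0,0,-0.2],[0,0,0],1],[[0,0,-0.2],[0,0,0],1],[[0,0,-0.1],[0,0,0],1],[[0,0,0],[0,0,0],1]]'; python3 -m creep '[[[0,0,-0.1],[0,0,0],1],[[0,0,-0.1],[0,0,0],1],[[0,0,0],[0,0,0],1]]'; python3 -m creep '[[[0,0,-0.1],[0,0,0],1],[[0,0,0],[0,0,0],1]]'
```

```text
time: 23.5
eef_pos: [0.6286, 0.0307, 0.1123]
tcp_rot: [[-0.777, 0.63, -0.0], [0.63, 0.777, 0.0], [0.0, -0.0, -1.0]]
wrist_force: [-0.8, 0.6, -3.3]
finger_gap: 0.504
time: 23.8
eef_pos: [0.6287, 0.0307, 0.1104]
tcp_rot: [[-0.777, 0.63, -0.0], [0.63, 0.777, 0.0], [0.0, -0.0, -1.0]]
wrist_force: [0.3, 0.3, -3.4]
finger_gap: 0.504
time: 24.0
eef_pos: [0.6287, 0.0307, 0.1094]
tcp_rot: [[-0.777, 0.63, -0.0], [0.63, 0.777, -0.0], [0.0, -0.0, -1.0]]
wrist_force: [0.1, 0.5, -2.7]
finger_gap: 0.507
```

```bash
python3 -m creep '[[[0,0,-0.05],[0,0,0],1],[[0,0,0],[0,0,0],1]]'; python3 -m creep '[[[0,0,-0.05],[0,0,0],1],[[0,0,0],[0,0,0],1]]';  python3 -m creep '[[[0,0,-0.05],[0,0,0],1],[[0,0,0],[0,0,0],1]]'
```

```text
time: 24.2
eef_pos: [0.6288, 0.0307, 0.1091]
tcp_rot: [[-0.777, 0.63, 0.0], [0.63, 0.777, -0.0], [-0.0, 0.0, -1.0]]
wrist_force: [0.5, 0.9, -2.1]
finger_gap: 0.503
time: 24.4
eef_pos: [0.6288, 0.0307, 0.1091]
tcp_rot: [[-0.777, 0.63, 0.001], [0.63, 0.777, -0.0], [-0.001, 0.0, -1.0]]
wrist_force: [-2.6, 0.2, 2.7]
finger_gap: 0.502
time: 24.6
eef_pos: [0.6289, 0.0307, 0.1091]
tcp_rot: [[-0.777, 0.63, 0.001], [0.63, 0.777, -0.0], [-0.001, 0.0, -1.0]]
wrist_force: [-4.1, 0.1, 7.0]
finger_gap: 0.5
```

Seated at TCP 0.1091, exactly 30 mm above the first plate's seat. I relieve the press, release, rise and check.

```bash
python3 -m creep '[[[0,0,0.1],[0,0,0],1],[[0,0,0],[0,0,0],-0.1],[[0,0,0],[0,0,0],-0.3],[[0,0,0],[0,0,0],-0.6],[[0,0,0],[0,0,0],-0.6],[[0,0,0],[0,0,0],-0.6]]' 20; python3 -m creep '[[[0,0,1],[0,0,0],-0.6],[[0,0,3],[0,0,0],-0.6],[[0,0,4],[0,0,0],-0.6],[[0,0,4],[0,0,0],-0.6],[[-3,-3,0],[0,0,0],-0.6],[[-4,-3,0],[0,0,0],-0.6],[[-3,-2,0],[0,0,0],-0.6],[[0,0,0],[0,0,0],-0.6]]'
python3 - <<'E'
from h import *
f=grab('wrist','w23.png');a=grab('scene','s23.png')
cv2.imwrite('pics/s23.png',cv2.resize(cv2.cvtColor(a['pixels'][180:280,270:395],cv2.COLOR_RGB2BGR),None,fx=6,fy=6,interpolation=cv2.INTER_CUBIC))
t=grab('top','t23.png')
print(arm.sense()['time'],arm.sense()['wrist_force'])
E
```

```text
time: 25.2
eef_pos: [0.6288, 0.0307, 0.109]
tcp_rot: [[-0.777, 0.63, 0.0], [0.63, 0.777, 0.0], [-0.0, 0.0, -1.0]]
wrist_force: [0.7, -0.7, 0.2]
finger_gap: 0.797
time: 26.0
eef_pos: [0.5262, -0.0509, 0.2304]
tcp_rot: [[-0.775, 0.632, 0.0], [0.632, 0.775, -0.001], [-0.001, -0.0, -1.0]]
wrist_force: [0.9, 0.6, -0.2]
finger_gap: 0.797
26.15 [-0.73032625 -0.8149171   0.39187   ]
```

View pics/s23.png

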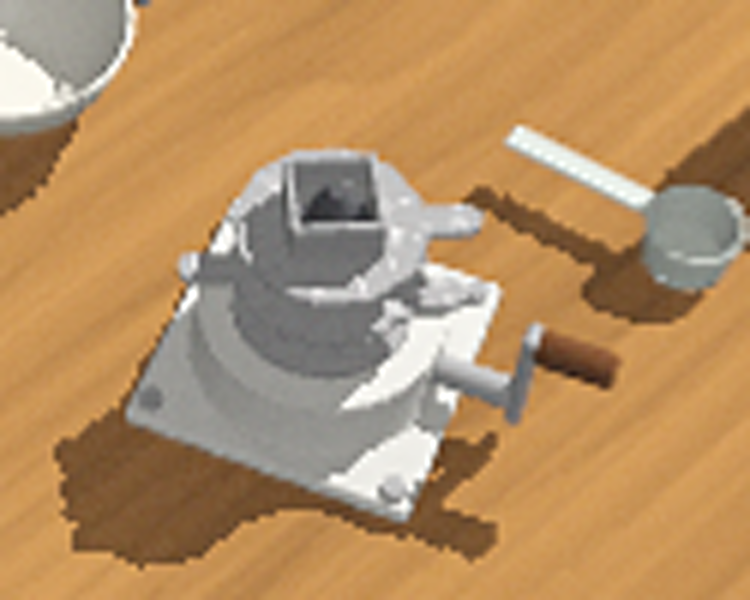

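View pics/w23.png

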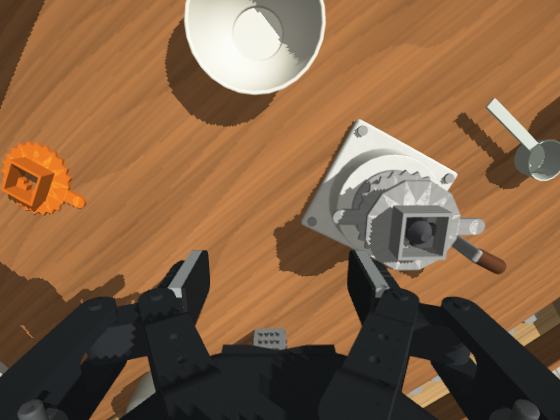

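View pics/t23.png

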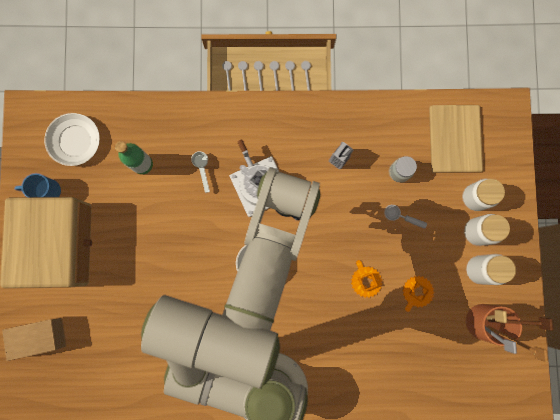

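In the scene crop the plates are stacked level. The top tab is at (460,220), over the bottom tab at (450,290), and the toothed plate's tab is opposite at (195,265). The gripper is clear and the other things are where they were, so I hand in.

```bash
python3 -c "
from plant import arm
print(arm.hand_in(),arm.sense()['time'])"
```

```text
the job is handed in; nothing more can be done
the job is handed in; nothing more can be done
```

Both plates are back on the shaft and the job is handed in. The toothed plate went on first with its tab opposite the bottom one. The plain plate is on top with its tab on the same side as the bottom one.

- **Fit:** I set each plate to the shaft angle measured from the wrist camera (about 51°). Both dropped into the splines with no contact force, so no feeling turn was needed.
- **Seating:** Seating forces peaked at about 8.5 N and 7 N. The seats came at TCP heights of 0.0788 m and 0.1091 m, about 30 mm apart as expected.
- **Final check:** The last pictures show the stack level, the tabs alternating and the gripper clear. The other things are where they were, as far as the arm left them in view; in the overhead view it partly hides the bowl and the mill. It took about 26 s of the 72 s.
- **What disagreed:** My first grasp closed on nothing, just above the collar. The fingertips sit about 27 mm farther back than the stated 22 mm overhang. Nothing was disturbed, and I worked from the pictures and the force readings after that. The wrist camera was also about 1 mm off sideways, so I aligned the plates to the shaft in the images instead.

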